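Load the lens curing box, lock it and set its iris

TASK

Set every blocked lens flat in the curing box's open drawer, one to a compartment, and then push the drawer fully shut. Next turn the lock collar until its tongue lies straight across the drawer front, in line with the locked mark on the post's top, and only after that turn the slim iris ring until its tab lines up with the black index line, without touching the fixed rings just above and below it. Leave the other things on the bench where they are.

Things in the scene. Friction and masses are not known exactly. Their poses are not given: they have to be found in the camera images.
- lens0: one of 3 to 5 identical blocked lenses (absent ones read None from the start): bronze-tinted disc 50 mm diameter, 7 mm thick, lying flat, with a grey cylindrical block 20 mm diameter standing 22 mm high on its centre (top 29 mm above the underside), by which it is gripped from above; about 45 g; origin centre of the disc's underside, z up through the block
- lens1: one of 3 to 5 identical blocked lenses (absent ones read None from the start): bronze-tinted disc 50 mm diameter, 7 mm thick, lying flat, with a grey cylindrical block 20 mm diameter standing 22 mm high on its centre (top 29 mm above the underside), by which it is gripped from above; about 45 g; origin centre of the disc's underside, z up through the block
- lens2: one of 3 to 5 identical blocked lenses (absent ones read None from the start): bronze-tinted disc 50 mm diameter, 7 mm thick, lying flat, with a grey cylindrical block 20 mm diameter standing 22 mm high on its centre (top 29 mm above the underside), by which it is gripped from above; about 45 g; origin centre of the disc's underside, z up through the block
- lens3: one of 3 to 5 identical blocked lenses (absent ones read None from the start): bronze-tinted disc 50 mm diameter, 7 mm thick, lying flat, with a grey cylindrical block 20 mm diameter standing 22 mm high on its centre (top 29 mm above the underside), by which it is gripped from above; about 45 g; origin centre of the disc's underside, z up through the block
- lens4: one of 3 to 5 identical blocked lenses (absent ones read None from the start): bronze-tinted disc 50 mm diameter, 7 mm thick, lying flat, with a grey cylindrical block 20 mm diameter standing 22 mm high on its centre (top 29 mm above the underside), by which it is gripped from above; about 45 g; origin centre of the disc's underside, z up through the block
- curebox: white curing box fixed to the table, 190 mm deep (x), 230 mm wide (y), 75 mm high. Origin: bottom middle of its front face; x points into the box away from the robot, y to the left seen from the robot, z up. A drawer comes out of its front, a lamp barrel with an iris ring stands on its top, a lock collar on a post stands by the left end of its front
- nest0 (a point): centre of the floor of a drawer compartment (moves with the drawer; axes as the curing box). Six compartments, each 64 mm square, in two rows of three: row next to the drawer front, left. Floor 11 mm above the table, dividers 9 mm high over the floor, outer walls 17 mm over it
- nest1 (a point): centre of the floor of a drawer compartment (moves with the drawer; axes as the curing box). Six compartments, each 64 mm square, in two rows of three: row next to the drawer front, middle. Floor 11 mm above the table, dividers 9 mm high over the floor, outer walls 17 mm over it
- nest2 (a point): centre of the floor of a drawer compartment (moves with the drawer; axes as the curing box). Six compartments, each 64 mm square, in two rows of three: row next to the drawer front, right. Floor 11 mm above the table, dividers 9 mm high over the floor, outer walls 17 mm over it
- nest3 (a point): centre of the floor of a drawer compartment (moves with the drawer; axes as the curing box). Six compartments, each 64 mm square, in two rows of three: row farther from the drawer front, left. Floor 11 mm above the table, dividers 9 mm high over the floor, outer walls 17 mm over it
- nest4 (a point): centre of the floor of a drawer compartment (moves with the drawer; axes as the curing box). Six compartments, each 64 mm square, in two rows of three: row farther from the drawer front, middle. Floor 11 mm above the table, dividers 9 mm high over the floor, outer walls 17 mm over it
- nest5 (a point): centre of the floor of a drawer compartment (moves with the drawer; axes as the curing box). Six compartments, each 64 mm square, in two rows of three: row farther from the drawer front, right. Floor 11 mm above the table, dividers 9 mm high over the floor, outer walls 17 mm over it
- drawer (a joint): how far the drawer is pulled out towards the robot (m): 0 shut, 0.15 fully out; starts out. Slides stiffly (about 2 N) and stays where left; pushed shut from the front
- drawer_grip (a point): middle of the outer face of the black ledge (80 mm wide, 14 mm high, 16 mm deep, its centre 43 mm above the table) on the drawer's front plate; moves with the drawer. The white front plate (222 mm wide, top 68 mm above the table) lies 15 mm behind this point and has nothing else on it
- collar (a joint): angle of the lock collar (rad), anticlockwise from above positive: 0 open (its tongue points along the box's -x, to the robot), 1.57 locked (tongue points along the box's -y, lying across the left end of the shut drawer's front); stop at 1.60. A white line runs along the tongue; a black line on the post's top, along -y, is the locked mark. Stiff (0.06 N m), stays where left
- collar_centre (a point): on the collar's vertical axis at its mid height, 69 mm above the table; axes as the curing box. The collar is a dark steel ring 40 mm diameter, 60 to 78 mm above the table, captive on a post whose 30 mm wide cap ends 86 mm above the table; the tongue is a bar 12 mm wide, 8 mm high (60 to 68 mm above the table), reaching 73 mm from the axis. Post foot 8 mm high below
- iris (a joint): angle of the iris ring (rad), anticlockwise from above positive; the tab meets the black index line at 1.40. Range 0 to 2.2, starts below the mark. At angle a the tab points at bearing a - 2.6 rad from the box's x axis. Stiff (0.06 N m), stays where left
- iris_centre (a point): on the vertical axis of the lamp barrel at the mid height of the slim iris ring, 97 mm above the table; axes as the curing box. The iris ring is black, knurled, 62 mm diameter, 92 to 102 mm above the table, with one tab 7 mm wide reaching 42 mm from the axis and a white line on it
- ring_low: fixed aluminium ring under the iris ring: 80 mm diameter, its top 87 mm above the table, 5 mm below the iris ring; bears the black index line (continued on the box's top); origin on the axis at its underside, 75 mm above the table. Not to be touched
- ring_high: fixed aluminium ring over the iris ring: 54 mm diameter, 104 to 118 mm above the table, with a black cap to 121 mm; origin on the axis at its underside. Not to be touched
- screwdriver: bystander: small screwdriver, 150 mm long, lying on the table among the lenses; origin midway under it. To be left alone
- case: bystander: black spectacle case, 60 x 150 x 36 mm; origin centre of its underside. To be left alone
- cleaner: bystander: white bottle, 54 mm diameter, 150 mm tall; origin centre of its underside. To be left alone
- wax: bystander: plain flat aluminium tin, 60 mm diameter, 22 mm high; origin centre of its underside. To be left alone
There are look-alikes about, which are no part of the job. What is shaped like the lens2 but green is not meant.

How it is judged:
By the outcome, as a careful person would: the job done as asked, in the order asked, and still so for the second after the job is handed in, with the robot touching nothing.
Of lens0, lens1, lens2, lens3, lens4 only 3 to 5 are there at a start; the rules pass over those that are not, and their reading is None.
At some moment in a run one of lens0, lens1, lens2, lens3, lens4 may be knocked a few centimetres aside while the robot is not near it.
Once in a run the grip may slacken for a moment while it holds something.
It also fails if it takes over 210 s, if anything falls off the work surface, if the arm or the gripper's body presses on something with over 40 N, if the wrist force passes 120 N, or if a joint passes its speed limit or range.

ROBOT

A 6-joint arm with a two-finger parallel gripper is mounted at the origin on the work surface. World frame = base frame: x ahead of the robot, y to its left, z up, the work surface at z = 0. Lengths are in m, angles in degrees, forces in N, time in s.
With the tool pointing down it reaches from about 0.25 to 0.725 m from the base axis. Payload 9.7 kg.
Tool frame: the origin (TCP) lies midway between the tips of the shut fingers; the grasp point (between the pads) lies bot.grasp_offset behind it (bot.grasp_offset is the distance from the TCP to the grasp point, in m); x points along the fingers, y is the direction in which the jaws open and shut, and the axes are right-handed (so a half turn about x gives the same grasp; the last joint's range is limited). The gripper opens to 85 mm and grips with 20 to 120 N. Pads are 22 mm wide; open, the fingers measure 114 mm over their backs; the gripper's body (76 mm by 85 mm) begins 54 mm behind the grasp point. The pads swing forward as they close: fully open they stand 13 mm farther back than shut.
Start: joints at [66.119, 4.979, 10.078, 95.1, 0, 90], TCP at [0.223, 0.503, 0.231] pointing down, gripper open.
Joint ranges: [-179.16, 179.16], [-48.56, 103.87], [-65.8, 70.77], [-126.05, 130.52], [-82.76, 87.17], [-180, 180]. Speed limits (degrees/s): [127.2, 127.2, 147.25, 180, 180, 180].

INTERFACE

Orientations are given as [roll, pitch, yaw] about the fixed x, y, z axes, in that order (R = Rz(yaw) Ry(pitch) Rx(roll)).
In Python, from workcell import status, camera, bot gives the robot as it stands.
- The arm moves only by the shell command python3 -m jog 'ROWS' [OPENING] [FORCE]. ROWS is text: rows parted by semicolons, each of 4 numbers parted by spaces: the shift along the tool's x, y, z in mm, then the turn about the tool's x in degrees. A call has exactly 8 rows; each row is the pose to reach, as a shift and turn from the pose commanded when the call began, along the tool's axes at that moment; what a row does not reach only later rows make up. A row lasts 1/8 s, in which the tool goes at most 62.5 mm and 10.7 degrees, less where a joint would pass 70% of its speed; a pose out of reach is approached as far as the arm can. A call with a gripper value outside its range is refused whole. OPENING is the opening, from 0 (shut) to 1 (fully open), set as the call begins (- or left out, the last holds). The fingers move at their own pace and stop on an object; FORCE is the grip in N (left out, the last holds). Time passes only in rows, so rows that repeat a pose let the fingers close, or fill a call up. It gives the time, the measured TCP pose, the force and the opening at its end, in the units of the state.
- status.get_obs(): the state, without advancing time (a new reading comes with each control period).
- camera(name): name is "scene" or "top"; returns a dict with "color" (384x512x3 uint8, red, green, blue), "vfov" (degrees; the focal length in pixels is half the picture's height over the tangent of half this angle, whatever the lens; pixels are square), "cx", "cy" (the principal point, pixels), "rvec" (rotation vector, rad) and "tvec" (3), from world to camera coordinates, as OpenCV has them. Camera axes: x right, y down, z forward; pixel columns grow to the right and rows downward; lengths in m; the calibration is good to about 2 mm. A picture is of the moment at which its call begins. There is no depth.
- bot.job_done(): hands the job in, once; it reports no verdict.
The state is a dict: "time": time; "q": joint angles; "qd": joint speeds; "joint_efforts": joint torques, N m; "ee_pos": TCP position; "tcp_rot": TCP orientation; "wrist_force": force on the tool from outside, world axes, zero at the start; "torque": the same for the moment, N m; "opening": finger opening in m.
Only numpy, scipy, OpenCV 4.12 (cv2) and the standard library are available. Lean on these libraries where they do the work, as an engineer would, in place of code of your own. Each camera call takes 0.05 s, during which the arm holds its last target. There are 200 camera calls.

## Working session

There is one attempt and no reset: what is moved stays moved. The work goes in short steps, Python scripts to look and compute and a shell command to move; the robot and the scene stay as the last step left them, time stands still between calls to the robot, and variables do not carry over. Pictures are saved under pics/ and viewed, about 12 in all and at most 16, crops included, and the job is handed in when it is done.

```bash
ls; mkdir -p pics
cat > h.py <<'E'
import numpy as np, cv2
from workcell import status, camera, bot
from scipy.spatial.transform import Rotation as Ro
def snap(n,name,crop=None,s=1):
    c=camera(n); im=c["color"][:,:,::-1]
    np.save(f"pics/{n}.npy",{k:c[k] for k in c},allow_pickle=True)
    if crop: im=im[crop[1]:crop[3],crop[0]:crop[2]]
    im=cv2.resize(im,None,fx=s,fy=s,interpolation=cv2.INTER_CUBIC)
    cv2.imwrite(f"pics/{name}.png",im); return c
def load(n): return np.load(f"pics/{n}.npy",allow_pickle=True).item()
def world(c,u,v,z):
    f=c["color"].shape[0]/2/np.tan(np.radians(c["vfov"])/2)
    R=Ro.from_rotvec(np.ravel(c["rvec"])).as_matrix(); t=np.ravel(c["tvec"])
    o=-R.T@t; d=R.T@np.array([(u-c["cx"])/f,(v-c["cy"])/f,1])
    return o+d*(z-o[2])/d[2]
def pix(c,p):
    f=c["color"].shape[0]/2/np.tan(np.radians(c["vfov"])/2)
    R=Ro.from_rotvec(np.ravel(c["rvec"])).as_matrix(); q=R@np.array(p)+np.ravel(c["tvec"])
    return np.array([c["cx"]+f*q[0]/q[2],c["cy"]+f*q[1]/q[2]])
def tool(p):
    "world target for TCP -> tool-frame shift in mm"
    s=status.get_obs(); R=Ro.from_euler('xyz',s["tcp_rot"],degrees=True).as_matrix()
    return np.round(1000*R.T@(np.array(p)-s["ee_pos"]),1)
E
python3 - <<'E'
from h import *
for n in("scene","top"):
    c=snap(n,n+"0",s=1.56); print(n,c["vfov"],c["cx"],c["cy"],world(c,256,192,0),-Ro.from_rotvec(np.ravel(c["rvec"])).as_matrix().T@np.ravel(c["tvec"]))
s=status.get_obs();print(s,bot.grasp_offset); R=Ro.from_euler('xyz',s["tcp_rot"],degrees=True).as_matrix();print(R.round(3))
E
```

```text
pics
scene 54.064056144649236 256.84770917511594 192.77032381507715 [ 5.19229622e-01 -6.70192907e-02 -1.11022302e-16] [1.13550458 0.14104852 0.86846105]
top 51.219490909136624 257.3715136618857 192.4601732621442 [ 0.56973798 -0.06378683  0.        ] [ 0.35312252 -0.04249742  1.11118238]
{'time': 0.1, 'q': array([ 6.61191168e+01,  5.00879083e+00,  1.00404477e+01,  9.50987181e+01,
       -2.16086837e-03,  9.00004373e+01]), 'qd': array([-0.01374934,  0.07516079,  0.17630947,  0.02031145, -0.0145141 ,
        0.04869633]), 'joint_efforts': array([ 5.32976410e-04, -5.21562839e+01,  4.65651441e+01,  1.60651869e-02,
        7.37481832e-05, -1.96303210e-05]), 'ee_pos': array([0.22259317, 0.5027363 , 0.2306589 ]), 'tcp_rot': array([ -88.15400021,   89.93290393, -112.03531947]), 'wrist_force': array([-0.58384897,  0.62598543, -0.63816007]), 'torque': array([ 0.01861653,  0.05465978, -0.00297766]), 'opening': 0.08544679529626227} 0.0187
[[-0.     0.405  0.914]
 [-0.001  0.914 -0.405]
 [-1.    -0.001  0.   ]]
```

View pics/top0.png

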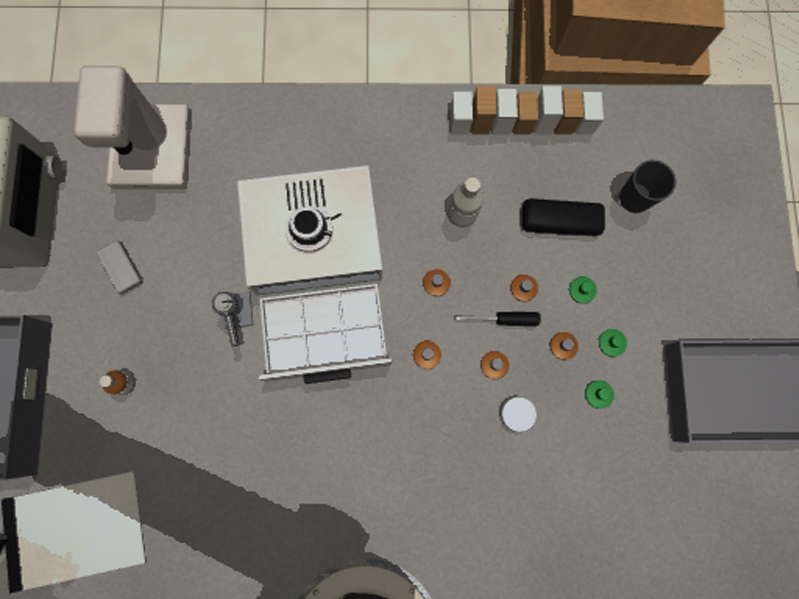

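View pics/scene0.png

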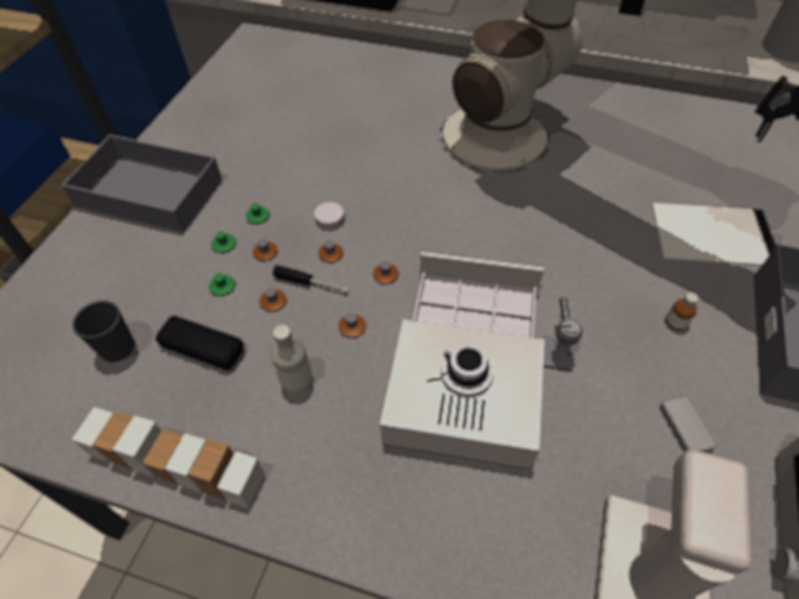

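Top view: five bronze lenses (at about 437,282; 524,287; 564,345; 495,364; 427,354), three green decoys, screwdriver among them, box with open drawer at centre, collar at (224,303). Next: an enlarged crop plus lens centroids.

```bash
cat >> h.py <<'E'
def lenses(c):
    hsv=cv2.cvtColor(c["color"],cv2.COLOR_RGB2HSV)
    m=((hsv[...,0]<18)&(hsv[...,1]>120)&(hsv[...,2]>60)).astype(np.uint8)
    cs,_=cv2.findContours(m,cv2.RETR_EXTERNAL,cv2.CHAIN_APPROX_NONE); out=[]
    for k in cs:
        h=cv2.convexHull(k)
        if 80<cv2.contourArea(h)<500:
            (u,v),r,a=cv2.fitEllipse(h) if len(h)>5 else cv2.minAreaRect(h); w=world(c,u,v,.006)
            if -.7<w[1]<.3 : out.append((round(u,1),round(v,1),np.round(w[:2],4),np.round(r,1)))
    return out
E
python3 - <<'E'
from h import *
for n in("top","scene"):
    c=load(n)
    for l in lenses(c): print(n,*l)
im=load("top")["color"][100:250,130:260,::-1]
cv2.imwrite("pics/crop.png",cv2.resize(im,None,fx=4,fy=4,interpolation=cv2.INTER_CUBIC))
E
```

```text
top 316.8 233.5 [ 0.4511 -0.231 ] [17.1 17.8]
top 273.3 227.0 [ 0.4697 -0.1107] [17.5 17.6]
top 361.2 221.2 [ 0.4845 -0.3565] [17.1 17.8]
top 335.5 183.9 [ 0.5912 -0.2894] [16.6 17.3]
top 279.5 180.6 [ 0.6011 -0.1303] [16.5 17.3]
top 364.0 79.5 [ 0.9102 -0.3894] [ 9.3 17.6]
top 336.1 71.5 [ 0.936  -0.3066] [16.6 29.6]
top 366.6 67.7 [ 0.9485 -0.3994] [13.  31.1]
top 309.2 69.6 [ 0.9417 -0.226 ] [16.1 35.1]
top 335.6 27.7 [ 1.0813 -0.3116] [12.  55.5]
scene 107.4 292.0 [ 0.9137 -0.3163] [28.6 29. ]
scene 79.0 281.9 [ 0.9118 -0.3964] [28.  46.9]
scene 225.1 208.6 [ 0.6033 -0.1302] [13.6 16.6]
scene 174.4 192.1 [ 0.5925 -0.2896] [12.9 16.1]
scene 246.8 174.9 [ 0.4711 -0.1107] [12.3 15.2]
scene 211.5 161.6 [ 0.4527 -0.2307] [11.1 14.5]
scene 169.2 160.8 [ 0.4872 -0.3562] [10.7 14.8]
```

View pics/crop.png

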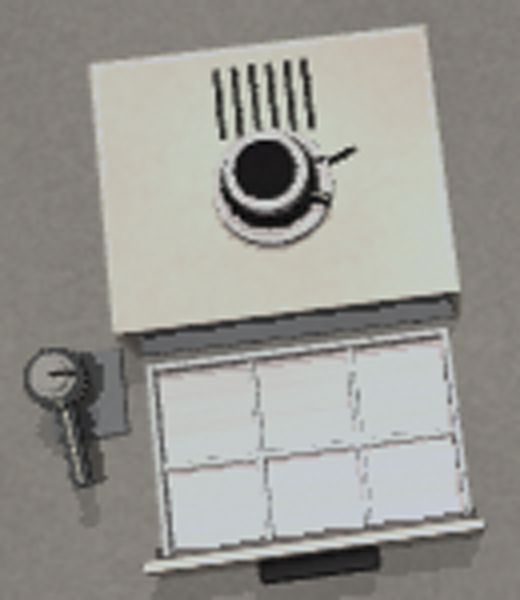

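Crop shows box top corners at crop px (90,65),(425,27),(458,292),(114,333), collar cap at (55,376), tongue tip (85,487), drawer front top edge (147,572)-(483,527); index line at (342,157).

Run:
```python
from h import *
from scipy.optimize import least_squares
c=load("top"); n=lambda u,v:(u/4+130-.375,v/4+100-.375)
obs=[(90,65,.19,.115,.075),(425,27,.19,-.115,.075),(458,292,0,-.115,.075),(114,333,0,.115,.075)]
B=lambda p,x,y:(p[0]+np.cos(p[2])*x-np.sin(p[2])*y,p[1]+np.sin(p[2])*x+np.cos(p[2])*y)
def res(p): return np.ravel([pix(c,(*B(p,x,y),z))-np.array(n(u,v)) for u,v,x,y,z in obs])
r=least_squares(res,[.6,.1,.1]);print(r.x,np.degrees(r.x[2]),r.fun.round(2))
p=r.x; a=p[2]
def inv(w): d=w[:2]-p[:2]; return np.round([np.cos(a)*d[0]+np.sin(a)*d[1],-np.sin(a)*d[0]+np.cos(a)*d[1]],4)
for name,u,v,z in [("cap",55,376,.086),("tongue end",85,487,.068),("DL",147,572,.068),("DR",483,527,.068),("ledgeL",261,582,.05),("ledgeR",380,570,.05),("div1",262,455,.02),("div2",363,442,.02),("bl",160,367,.028),("br",445,333,.028),("barrel cap",265,168,.121),("index",342,157,.075)]:
    w=world(c,*n(u,v),z); print(name,w.round(4),inv(w))
```

```text
[0.59337728 0.08205889 0.12112418] 6.939904463665362 [-0.11 -0.31  0.13 -0.32  0.36  0.16 -0.37  0.4 ]
cap [0.5498 0.2297 0.086 ] [-0.0255  0.1518]
tongue end [0.4796 0.2117 0.068 ] [-0.0973  0.1424]
DL [0.4244 0.1696 0.068 ] [-0.1572  0.1073]
DR [ 0.4521 -0.0471  0.068 ] [-0.1558 -0.1111]
ledgeL [0.4186 0.0986 0.05  ] [-0.1715  0.0375]
ledgeR [0.4259 0.0207 0.05  ] [-0.1736 -0.0407]
div1 [0.5068 0.1038 0.02  ] [-0.0833  0.032 ]
div2 [0.5155 0.0348 0.02  ] [-0.083  -0.0375]
bl [0.5669 0.1738 0.028 ] [-0.0152  0.0942]
br [ 0.5901 -0.0216  0.028 ] [-0.0157 -0.1025]
barrel cap [0.6788 0.0923 0.121 ] [ 0.086  -0.0001]
index [0.7016 0.047  0.075 ] [ 0.1032 -0.0479]
```

```bash
cat > nx.py <<'E'
from h import *
import sys
s=status.get_obs(); print("t",round(s["time"],2),"q",s["q"].round(1),"p",np.round(s["ee_pos"],4),"rpy",np.round(s["tcp_rot"],1),"F",np.round(s["wrist_force"],1),"op",round(s["opening"],4))
P=np.array([.5934,.0821]);a=.1211
N={f"n{i}":P+np.array([[np.cos(a),-np.sin(a)],[np.sin(a),np.cos(a)]])@np.array([x,y-.002]) for i,(x,y) in enumerate([(x,y) for x in(-.1165,-.0495) for y in(.067,0,-.067)])}
R=Ro.from_euler('xyz',s["tcp_rot"],degrees=True).as_matrix(); print("ty",R[:,1].round(3),"bearing",np.degrees(np.arctan2(R[1,1],R[0,1])).round(2))
if "n" in sys.argv: print({k:list(tool((*v,.12))) for k,v in N.items()})
if "l" in sys.argv:
  for n in("top","scene"):
    c=camera(n)
    for l in lenses(c):
        if l[2][0]<.8: print(n,l[2],l[3],tool((*l[2],.12)))
E
python3 -m jog '0 -30 30 -10.3;0 -60 60 -20.6;0 -90 90 -30.8;0 -120 120 -30.8;0 -150 150 -30.8;0 -180 180 -30.8;0 -210 210 -30.8;0 -230 238 -30.8' 0.6 40; python3 nx.py l
```

```text
time: 1.1
ee_pos: [0.3473, 0.1948, 0.2312]
tcp_rot: [-25.8, 90.0, -18.9]
wrist_force: [-0.1, 0.0, -0.2]
opening: 0.0512
t 1.1 q [ 29.3 -15.6  -8.9  96.6  -0.   22.4] p [0.3473 0.1948 0.2312] rpy [-25.8  90.  -18.9] F [-0.1  0.  -0.2] op 0.0512
ty [-0.12   0.993 -0.   ] bearing 96.9
top [ 0.4511 -0.231 ] [17.1 17.8] [ 111.8 -432.8   51.2]
top [ 0.4697 -0.1107] [17.5 17.6] [ 111.7 -315.5   84. ]
top [ 0.4846 -0.3564] [17.1 17.8] [ 112.  -561.3   69.5]
top [ 0.5913 -0.2894] [16.5 17.3] [ 112.  -507.5  183.4]
top [ 0.6011 -0.1304] [16.5 17.2] [ 111.8 -350.8  212.1]
scene [ 0.6033 -0.1302] [13.6 16.5] [ 111.4 -352.   215.5]
scene [ 0.5925 -0.2896] [12.9 16.1] [ 111.5 -509.   186.1]
scene [ 0.4712 -0.1104] [12.3 15. ] [ 111.3 -316.8   86.6]
scene [ 0.4527 -0.2307] [11.1 14.5] [ 111.4 -434.1   54.1]
scene [ 0.4872 -0.3562] [10.7 14.8] [ 111.5 -562.8   73.7]
```

```bash
python3 -m jog '20 -60 16 0;40 -120 32 0;60 -180 48 0;80 -240 64 0;100 -300 80 0;125 -316 85 0;150 -316 85 0;150 -316 85 0' | grep ee_p
python3 nx.py l | grep -E "^t |0.4[67]|bear"
python3 - <<'E'
from h import *
snap("scene","s1",(190,100,350,220),5)
E
```

```text
ee_pos: [0.4684, -0.1067, 0.0792]
t 2.2 q [-12.8  -4.5 -16.3  78.5   0.  -19.7] p [ 0.4684 -0.1067  0.0792] rpy [158.2  89.8 165.1] F [-0.7  0.5  0.6] op 0.0515
ty [-0.12   0.993  0.002] bearing 96.9
scene [ 0.4717 -0.11  ] [12.4 16.1] [-38.1  -3.5   1.5]
```

View pics/s1.png

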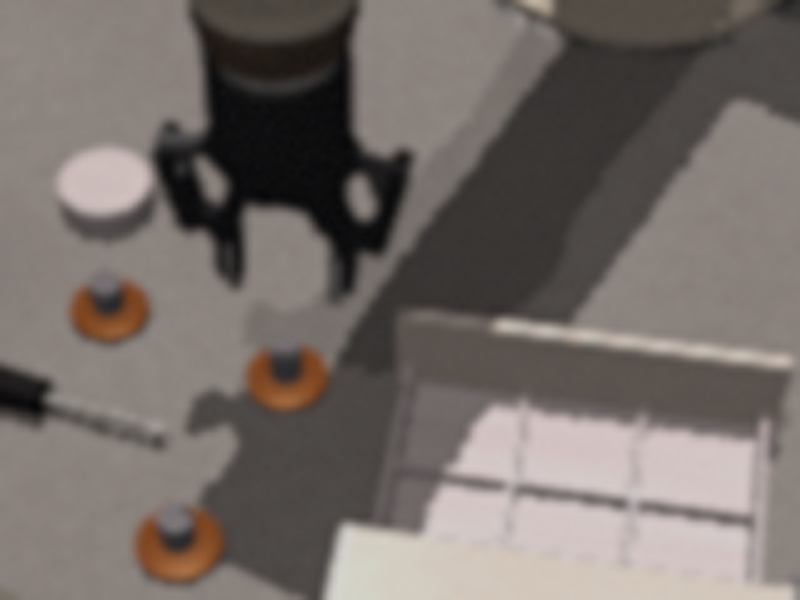

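The open jaws hang squarely above the lens near the drawer (lens at 287,378 in the crop). Descend and grip.

```bash
python3 -m jog '20 -1 0 0;40 -2 0.5 0;60 -2 0.5 0;70 -2 0.5 0;73 -2 0.5 0;73 -2 0.5 0;73 -2 0.5 0;73 -2 0.5 0' | tail -4
python3 -m jog '0 0 0 0;0 0 0 0;0 0 0 0;0 0 0 0;-20 0 0 0;-60 0 0 0;-110 0 0 0;-112 0 0 0' 0 40| tail -4; python3 nx.py n
```

```text
ee_pos: [0.4706, -0.1092, 0.0088]
tcp_rot: [-19.2, 90.0, -12.3]
wrist_force: [-0.2, 0.2, 0.2]
opening: 0.0512
ee_pos: [0.4721, -0.1095, 0.1239]
tcp_rot: [-19.9, 89.7, -12.9]
wrist_force: [0.9, 0.0, -0.5]
opening: 0.0182
t 4.35 q [-13.1  -5.1 -11.9  82.9   0.  -20. ] p [ 0.4721 -0.1095  0.1239] rpy [-19.9  89.7 -12.9] F [ 0.9  0.  -0.5] op 0.0182
ty [-0.12   0.993 -0.002] bearing 96.92
{'n0': [np.float64(3.5), np.float64(240.6), np.float64(27.0)], 'n1': [np.float64(3.7), np.float64(173.6), np.float64(27.0)], 'n2': [np.float64(3.8), np.float64(106.6), np.float64(27.0)], 'n3': [np.float64(3.9), np.float64(240.6), np.float64(94.0)], 'n4': [np.float64(4.0), np.float64(173.6), np.float64(94.0)], 'n5': [np.float64(4.2), np.float64(106.6), np.float64(94.0)]}
```

```bash
python3 -m jog '0 30 25 0;0 60 50 0;0 90 80 0;0 106 94 0;0 106.5 94 0;30 106.5 94 0;60 106.5 94 0;60 106.5 94 0' | tail -4
python3 -m jog '20 0 0 0;33 0 0 0;40 0 0 0;40 0 0 0;40 0 0 0;40 0 0 0;40 0 0 0;40 0 0 0' | tail -4
python3 - <<'E'
from h import *
snap("scene","s2",(190,100,350,220),5)
E
```

```text
ee_pos: [0.5486, 0.0069, 0.0581]
tcp_rot: [176.9, 89.7, -176.3]
wrist_force: [0.1, 0.1, -0.6]
opening: 0.0184
ee_pos: [0.5509, 0.0079, 0.0204]
tcp_rot: [-6.3, 90.0, 0.6]
wrist_force: [0.2, 0.1, -1.0]
opening: 0.0186
```

View pics/s2.png

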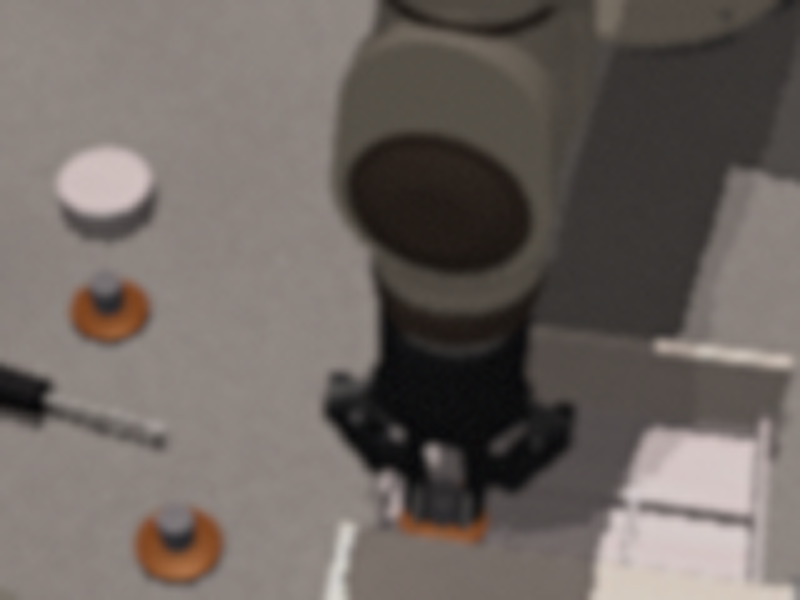

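The lens is inside the rear-right compartment, held by its block. Release and rise.

```bash
python3 -m jog '1 0 0 0;1 0 0 0;1 0 0 0;-20 0 0 0;-60 0 0 0;-100 0 0 0;-100 0 0 0;-100 0 0 0' 0.38| tail -4;  python3 nx.py l
```

```text
ee_pos: [0.5507, 0.0079, 0.1197]
tcp_rot: [175.2, 90.0, -177.9]
wrist_force: [-0.6, -0.4, -1.0]
opening: 0.0321
t 7.4 q [ 0.8  4.3 -2.9 82.7 -0.  -6.1] p [0.5507 0.0079 0.1197] rpy [ 175.2   90.  -177.9] F [-0.6 -0.4 -1. ] op 0.0321
ty [-0.12   0.993  0.   ] bearing 96.92
top [ 0.4511 -0.231 ] [17.2 17.8] [  -0.7 -225.2 -127.3]
top [ 0.4846 -0.3565] [17.1 17.8] [  -0.7 -353.8 -109.2]
top [ 0.5913 -0.2894] [16.5 17.3] [  -0.9 -300.     4.8]
top [ 0.6011 -0.1303] [16.5 17.3] [  -0.9 -143.3   33.7]
scene [ 0.6033 -0.1302] [13.6 16.6] [  -1.2 -143.5   36.1]
scene [0.5404 0.0066] [10.5 17.3] [-1.1 -0.1 -9.9]
scene [ 0.5925 -0.2893] [12.8 16. ] [  -1.2 -300.1    6.2]
scene [ 0.4528 -0.2308] [11.1 14.6] [  -0.9 -225.2 -125.4]
scene [ 0.4872 -0.3562] [10.7 14.8] [  -0.9 -353.8 -106.4]
```

```bash
python3 -m jog '0 -35 10 0;0 -70 20 0;0 -110 30 0;0 -143 35 0;20 -143.4 35 0;50 -143.4 35 0;60 -143.4 35 0;60 -143.4 35 0' 0.6| grep ee_p
python3 -m jog '20 0 0 0;40 0 0 0;50 0 0 0;52 0 0 0;52 0 0 0;52 0 0 0;52 0 0 0;52 0 0 0' | grep -E "ee_p|force"
python3 -m jog '0 0 0 0;0 0 0 0;0 0 0 0;0 0 0 0;-20 0 0 0;-60 0 0 0;-110 0 0 0;-112 0 0 0' 0 40| tail -4
python3 -m jog '0 50 -10 0;0 100 -20 0;0 150 -30 0;0 200 -35 0;0 210.4 -35 0;0 210.4 -35 0;0 210.4 -35 0;0 210.4 -35 0' | tail -4; python3 nx.py n
```

```text
ee_pos: [0.6022, -0.13, 0.0594]
ee_pos: [0.603, -0.1303, 0.0086]
wrist_force: [0.2, -0.4, -0.6]
ee_pos: [0.6049, -0.1306, 0.1262]
tcp_rot: [-19.0, 89.6, -12.0]
wrist_force: [0.3, -0.8, -0.2]
opening: 0.0184
ee_pos: [0.543, 0.0733, 0.1202]
tcp_rot: [-148.5, 90.0, -141.7]
wrist_force: [0.3, -0.3, -0.0]
opening: 0.0185
t 11.5 q [ 7.7  3.9 -3.3 82.8 -0.   0.9] p [0.543  0.0733 0.1202] rpy [-148.5   90.  -141.7] F [ 0.3 -0.3 -0. ] op 0.0185
ty [-0.119  0.993 -0.   ] bearing 96.83
{'n0': [np.float64(0.2), np.float64(67.5), np.float64(-65.5)], 'n1': [np.float64(0.2), np.float64(0.5), np.float64(-65.4)], 'n2': [np.float64(0.2), np.float64(-66.5), np.float64(-65.3)], 'n3': [np.float64(0.2), np.float64(67.6), np.float64(1.5)], 'n4': [np.float64(0.2), np.float64(0.6), np.float64(1.6)], 'n5': [np.float64(0.2), np.float64(-66.4), np.float64(1.7)]}
```

```bash
python3 -m jog '30 0 1 0;60 0 1 0;85 0 1 0;99 0 1 0;101 0 1 0;101 0 1 0;101 0 1 0;101 0 1 0' | tail -4
python3 -m jog '0 0 0 0;0 0 0 0;0 0 0 0;-20 0 0 0;-60 0 0 0;-101 0 0 0;-101 0 0 0;-101 0 0 0' 0.38| tail -4;  python3 nx.py l
```

```text
ee_pos: [0.544, 0.0746, 0.0198]
tcp_rot: [1.4, 90.0, 8.3]
wrist_force: [-0.3, -0.3, -0.4]
opening: 0.0187
ee_pos: [0.5436, 0.0746, 0.1197]
tcp_rot: [-179.3, 90.0, -172.3]
wrist_force: [-0.2, -0.9, -0.2]
opening: 0.0322
t 13.5 q [ 7.8  4.1 -3.2 82.7  0.   0.9] p [0.5436 0.0746 0.1197] rpy [-179.3   90.  -172.3] F [-0.2 -0.9 -0.2] op 0.0322
ty [-0.121  0.993 -0.   ] bearing 96.92
top [ 0.4051 -0.2294] [17.6 18.2] [  -0.6 -285.  -173.8]
top [ 0.4847 -0.3567] [16.8 17.9] [  -0.7 -421.  -110.1]
top [0.5518 0.0083] [16.5 17. ] [ -0.9 -66.7   0.5]
top [ 0.5912 -0.2894] [16.6 17.3] [  -0.9 -367.     3.8]
scene [0.5323 0.0739] [10.9 17. ] [ -1.1   0.7 -10.8]
scene [0.5428 0.0056] [11.2 15.3] [ -1.1 -68.3  -8.6]
scene [ 0.5925 -0.2896] [12.9 16.1] [  -1.1 -367.4    5.1]
scene [ 0.4873 -0.3563] [10.7 14.8] [  -0.9 -420.9 -107.3]
scene [ 0.4066 -0.2297] [11.  14.4] [  -0.7 -285.5 -172.2]
```

```bash
python3 -m jog '0 -60 0 0;0 -120 0 0;0 -180 2 0;0 -240 3 0;0 -300 4 0;0 -350 4.5 0;10 -367 4.5 0;40 -367 4.5 0' 0.6| grep ee_p
python3 -m jog '20 0 0 0;40 0 0 0;65 0 0 0;72 0 0 0;72 0 0 0;72 0 0 0;72 0 0 0;72 0 0 0' | grep -E "ee_p|force"
python3 -m jog '0 0 0 0;0 0 0 0;0 0 0 0;0 0 0 0;-20 0 0 0;-60 0 0 0;-110 0 0 0;-112 0 0 0' 0 40| tail -4
python3 -m jog '0 50 -10 0;0 100 -20 0;0 150 -30 0;0 200 -50 0;0 250 -60 0;0 290 -71.5 0;0 300 -71.5 0;0 300 -71.5 0' | tail -4; python3 nx.py n
python3 - <<'E'
from h import *
c=load("top"); print("wax",world(c,519/1.5625,413/1.5625,.022))
E
```

```text
ee_pos: [0.5926, -0.2905, 0.0796]
ee_pos: [0.5927, -0.2894, 0.0088]
wrist_force: [-0.7, -0.8, -0.4]
ee_pos: [0.5942, -0.2901, 0.1265]
tcp_rot: [-33.0, 89.5, -26.1]
wrist_force: [0.1, 0.5, 0.2]
opening: 0.0183
ee_pos: [0.4854, 0.0002, 0.1205]
tcp_rot: [-37.4, 90.0, -30.5]
wrist_force: [-0.2, -2.0, -1.0]
opening: 0.0185
t 17.6 q [  0.   -4.6 -11.8  82.8  -0.   -7. ] p [4.854e-01 2.000e-04 1.205e-01] rpy [-37.4  90.  -30.5] F [-0.2 -2.  -1. ] op 0.0185
ty [-0.122  0.993 -0.   ] bearing 96.99
{'n0': [np.float64(0.5), np.float64(133.2), np.float64(0.7)], 'n1': [np.float64(0.5), np.float64(66.2), np.float64(0.6)], 'n2': [np.float64(0.5), np.float64(-0.8), np.float64(0.6)], 'n3': [np.float64(0.5), np.float64(133.2), np.float64(67.7)], 'n4': [np.float64(0.5), np.float64(66.2), np.float64(67.6)], 'n5': [np.float64(0.5), np.float64(-0.8), np.float64(67.6)]}
wax [ 0.36665765 -0.26667199  0.022     ]
```

```bash
python3 -m jog '30 0 1 0;60 0 1 0;85 0 1 0;99 0 1 0;101 0 1 0;101 0 1 0;101 0 1 0;101 0 1 0' | tail -4
python3 -m jog '0 0 0 0;0 0 0 0;0 0 0 0;-20 0 0 0;-60 0 0 0;-101 0 0 0;-101 0 0 0;-101 0 0 0' 0.38| tail -4;  python3 nx.py l
python3 - <<'E'
from h import *
snap("top","t1",(200,160,380,290),4)
E
```

```text
ee_pos: [0.4866, 0.0001, 0.0198]
tcp_rot: [-9.0, 90.0, -2.1]
wrist_force: [0.3, 0.3, -1.0]
opening: 0.0183
ee_pos: [0.4862, 0.0001, 0.1197]
tcp_rot: [170.7, 90.0, 177.6]
wrist_force: [0.3, -0.4, -0.2]
opening: 0.0321
t 19.6 q [  0.   -4.5 -11.8  82.8   0.   -6.9] p [4.862e-01 1.000e-04 1.197e-01] rpy [170.7  90.  177.6] F [ 0.3 -0.4 -0.2] op 0.0321
ty [-0.12   0.993  0.   ] bearing 96.92
top [ 0.4051 -0.2294] [17.6 18.2] [  -0.7 -218.1 -107.8]
top [ 0.4846 -0.3564] [17.1 17.8] [  -0.8 -353.7  -44.1]
scene [0.5333 0.072 ] [12.1 16.7] [-1.1 65.6 55.9]
scene [0.5401 0.0064] [10.6 17.3] [-1.1 -0.3 54.8]
scene [ 0.4787 -0.0015] [12.9 15.6] [-1.  -0.7 -7.1]
scene [ 0.4872 -0.3562] [10.7 14.8] [  -1.  -353.9  -41.4]
scene [ 0.4066 -0.2301] [10.9 14.8] [  -0.9 -219.  -106.2]
```

View pics/t1.png

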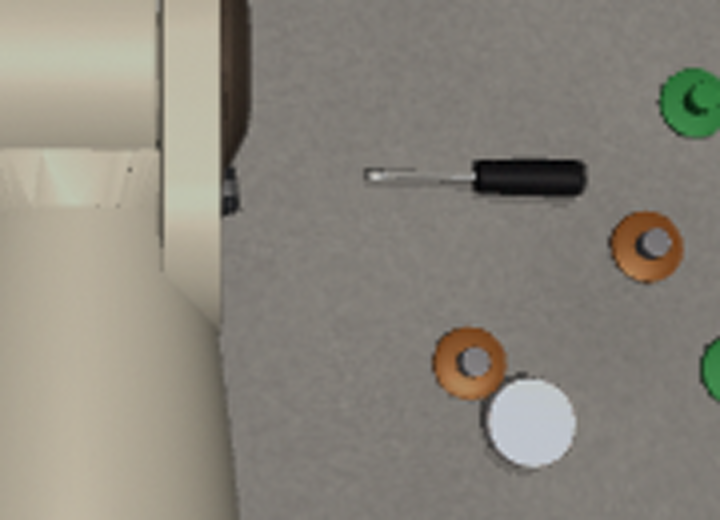

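The knocked lens (470,362) lies beside the tin (530,422), gap almost nil; I'll grip it with jaws turned along the tangent. The other lens (647,246) first.

```bash
python3 -m jog '0 -60 -8 0;0 -120 -16 0;0 -180 -24 0;0 -240 -32 0;0 -300 -40 0;0 -350 -42.7 0;10 -353.8 -42.7 0;40 -353.8 -42.7 0' 0.6| grep ee_p
python3 -m jog '20 0 0 0;40 0 0 0;65 0 0 0;72 0 0 0;72 0 0 0;72 0 0 0;72 0 0 0;72 0 0 0' | grep -E "ee_p|force"
python3 -m jog '0 0 0 0;0 0 0 0;0 0 0 0;0 0 0 0;-20 0 0 0;-60 0 0 0;-110 0 0 0;-112 0 0 0' 0 40| tail -4
python3 -m jog '0 55 5 0;0 110 10 0;0 165 15 0;0 220 20 0;0 275 25 0;0 330 32 0;0 385 40 0;0 420.8 42.7 0' | grep ee_p
python3 -m jog '0 0 0 0;0 0 0 0;20 0 0 0;40 0 0 0;40 0 0 0;40 0 0 0;40 0 0 0;40 0 0 0' | tail -4; python3 nx.py n
```

```text
ee_pos: [0.4867, -0.3569, 0.0799]
ee_pos: [0.4868, -0.3565, 0.0088]
wrist_force: [0.2, -0.0, -0.3]
ee_pos: [0.4882, -0.3575, 0.1261]
tcp_rot: [-43.0, 89.6, -36.1]
wrist_force: [0.6, -0.4, -0.6]
opening: 0.019
ee_pos: [0.4777, 0.0688, 0.1204]
ee_pos: [0.4786, 0.0665, 0.0809]
tcp_rot: [1.3, 89.9, 8.2]
wrist_force: [0.1, 1.2, -0.0]
opening: 0.0185
t 24.75 q [  7.9  -4.5 -16.   78.4   0.    1. ] p [0.4786 0.0665 0.0809] rpy [ 1.3 89.9  8.2] F [ 0.1  1.2 -0. ] op 0.0185
ty [-0.12   0.993  0.   ] bearing 96.91
{'n0': [np.float64(-39.1), np.float64(66.6), np.float64(-0.6)], 'n1': [np.float64(-39.1), np.float64(-0.4), np.float64(-0.6)], 'n2': [np.float64(-39.1), np.float64(-67.4), np.float64(-0.6)], 'n3': [np.float64(-39.0), np.float64(66.6), np.float64(66.4)], 'n4': [np.float64(-39.0), np.float64(-0.4), np.float64(66.4)], 'n5': [np.float64(-39.0), np.float64(-67.4), np.float64(66.4)]}
```

```bash
python3 -m jog '30 0 0 0;55 0 0 0;61 0 0 0;61 0 0 0;61 0 0 0;61 0 0 0;61 0 0 0;61 0 0 0' | tail -4
python3 -m jog '0 0 0 0;0 0 0 0;0 0 0 0;-20 0 0 0;-60 0 0 0;-101 0 0 0;-101 0 0 0;-101 0 0 0' 0.38| tail -4;  python3 nx.py l
```

```text
ee_pos: [0.4784, 0.0666, 0.0195]
tcp_rot: [7.2, 90.0, 14.1]
wrist_force: [0.2, 0.2, 1.5]
opening: 0.0188
ee_pos: [0.4781, 0.0666, 0.1197]
tcp_rot: [-180.0, 90.0, -173.1]
wrist_force: [-0.2, -0.3, -1.0]
opening: 0.0321
t 26.75 q [  7.9  -5.  -12.2  82.8   0.    1. ] p [0.4781 0.0666 0.1197] rpy [-180.    90.  -173.1] F [-0.2 -0.3 -1. ] op 0.0321
ty [-0.12   0.993 -0.   ] bearing 96.92
top [ 0.4051 -0.2294] [17.6 18.2] [  -0.7 -285.  -107.8]
top [4.873e-01 4.000e-04] [17.  17.6] [ -0.8 -66.8   1.5]
top [0.5539 0.0084] [16.3 17.2] [ -0.9 -66.9  68.6]
scene [0.4694 0.0657] [12.7 15.7] [-1.   0.2 -8.3]
scene [ 0.4786 -0.0021] [13.5 14.4] [ -1.  -68.2  -7.3]
scene [ 0.4066 -0.2301] [10.9 14.8] [  -0.8 -285.9 -106.2]
```

```bash
python3 -m jog '0 -50 -20 -9;0 -100 -40 -18;0 -150 -60 -27;0 -200 -75 -37;0 -250 -95 -37;0 -285 -107 -37;0 -285.5 -107 -37;30 -285.5 -107 -37' 0.5| grep ee_p
python3 -m jog '20 0 0 0;40 0 0 0;70 0 0 0;80 0 0 0;82 0 0 0;82 0 0 0;82 0 0 0;82 0 0 0' | grep -E "ee_p|force"
python3 -m jog '0 0 0 0;0 0 0 0;0 0 0 0;0 0 0 0;-30 0 0 0;-60 0 0 10;-100 0 0 20;-112 0 0 30' 0 40| tail -4
python3 -m jog '0 0 0 7;0 0 0 7;0 0 0 7;0 0 0 7;0 0 0 7;0 0 0 7;0 0 0 7;0 0 0 7' | tail -4
python3 nx.py n
```

```text
ee_pos: [0.4071, -0.2301, 0.0908]
ee_pos: [0.4067, -0.2299, 0.0089]
wrist_force: [0.0, 0.4, -0.6]
ee_pos: [0.4071, -0.2301, 0.1224]
tcp_rot: [-42.1, 89.8, -28.6]
wrist_force: [0.4, -0.8, -1.6]
opening: 0.0183
ee_pos: [0.4064, -0.2297, 0.1203]
tcp_rot: [138.3, 90.0, 145.2]
wrist_force: [0.5, -0.5, -0.6]
opening: 0.018
t 30.85 q [-29.5  -7.2 -14.2  83.    0.  -36.4] p [ 0.4064 -0.2297  0.1203] rpy [138.3  90.  145.2] F [ 0.5 -0.5 -0.6] op 0.018
ty [-0.121  0.993  0.   ] bearing 96.93
{'n0': [np.float64(0.3), np.float64(352.0), np.float64(106.7)], 'n1': [np.float64(0.3), np.float64(285.0), np.float64(106.7)], 'n2': [np.float64(0.3), np.float64(218.0), np.float64(106.7)], 'n3': [np.float64(0.3), np.float64(352.0), np.float64(173.7)], 'n4': [np.float64(0.3), np.float64(285.0), np.float64(173.7)], 'n5': [np.float64(0.3), np.float64(218.0), np.float64(173.7)]}
```

```bash
python3 -m jog '0 50 15 0;0 100 30 0;0 150 45 0;0 200 60 0;0 250 75 0;0 300 90 0;0 345 106.5 0;0 352 106.5 0' | grep ee_p
python3 -m jog '0 0 0 0;0 0 0 0;40 0 0 0;75 0 0 0;98 0 0 0;101 0 0 0;101 0 0 0;101 0 0 0' | tail -4
python3 -m jog '0 0 0 0;0 0 0 0;0 0 0 0;-20 0 0 0;-60 0 0 0;-101 0 0 0;-101 0 0 0;-101 0 0 0' 0.38| tail -4
python3 -m jog '0 -20 -60 0;0 -50 -120 0;0 -64 -150 0;0 -64 -150 0;0 -64 -150 0;0 -64 -150 0;0 -64 -150 0;0 -64 -150 0' 0 | tail -4
python3 - <<'E'
from h import *
snap("top","t2",(130,100,260,250),4);snap("scene","s3",(230,140,390,260),5)
E
```

```text
ee_pos: [0.4699, 0.135, 0.12]
ee_pos: [0.47, 0.1321, 0.0197]
tcp_rot: [7.8, 90.0, 14.7]
wrist_force: [-0.5, 0.3, 0.1]
opening: 0.0182
ee_pos: [0.4696, 0.1325, 0.1197]
tcp_rot: [-167.1, 90.0, -160.1]
wrist_force: [0.8, -0.3, 0.2]
opening: 0.0323
ee_pos: [0.3287, 0.0511, 0.1201]
tcp_rot: [-179.5, 90.0, -172.5]
wrist_force: [0.3, 0.6, -0.5]
opening: 0.0001
```

View pics/t2.png

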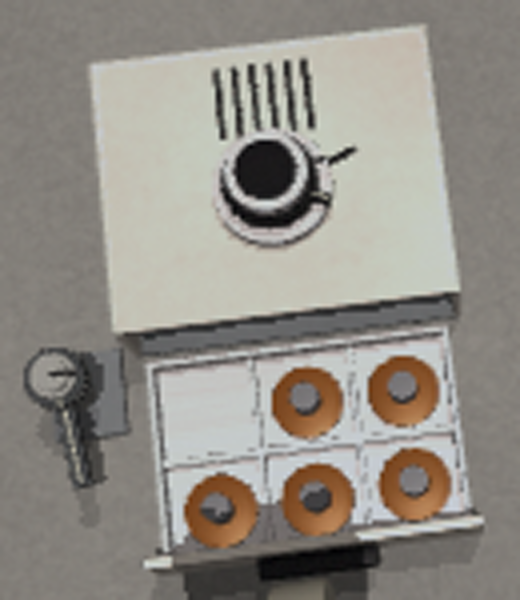

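View pics/s3.png

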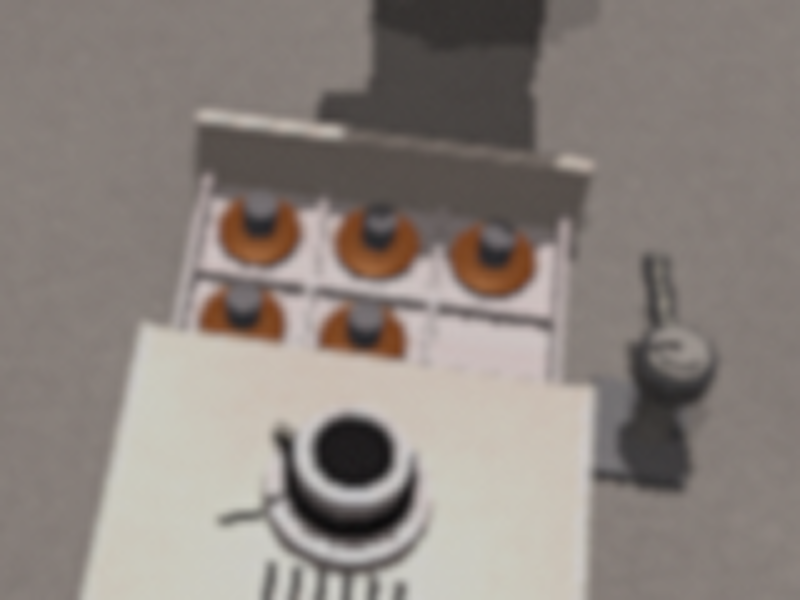

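All five sit flat, one per compartment (rear-left empty), drawer dividers clear. Now lower the shut fingers in front of the ledge and push.

```bash
python3 -m jog '25 0 10 0;50 0 25 0;80 0 40 0;80 0 55 0;80 0 70 0;80 0 75 0;80 0 78 0;80 0 80 0' | tail -4
python3 -m jog '0 0 5 0;0 0 11 0;0 0 18 0;0 0 26 0;0 0 34 0;0 0 42 0;0 0 50 0;0 0 58 0' | tail -4
python3 -m jog '0 0 8 0;0 0 16 0;0 0 24 0;0 0 32 0;0 0 40 0;0 0 48 0;0 0 56 0;0 0 64 0' | tail -4
python3 -m jog '0 0 6 0;0 0 12 0;0 0 17 0;0 0 21 0;0 0 24 0;0 0 26 0;0 0 27 0;0 0 27 0' | tail -4;python3 nx.py
```

```text
ee_pos: [0.4078, 0.0606, 0.0404]
tcp_rot: [114.4, 90.0, 121.3]
wrist_force: [0.3, 0.8, 0.4]
opening: 0.0001
ee_pos: [0.466, 0.0677, 0.0402]
tcp_rot: [129.6, 90.0, 136.5]
wrist_force: [-2.2, 1.4, 0.5]
opening: -0.0003
ee_pos: [0.5296, 0.0753, 0.0402]
tcp_rot: [165.3, 90.0, 172.2]
wrist_force: [-2.6, 1.3, -0.6]
opening: -0.0002
ee_pos: [0.556, 0.0785, 0.0403]
tcp_rot: [-36.7, 90.0, -29.8]
wrist_force: [-1.4, -0.1, -1.4]
opening: -0.0001
t 38.95 q [ 8.   7.2 -8.7 74.1 -0.   1.1] p [0.556  0.0785 0.0403] rpy [-36.7  90.  -29.8] F [-1.4 -0.1 -1.4] op -0.0001
ty [-0.12   0.993 -0.   ] bearing 96.92
```

```bash
python3 -m jog '0 0 1 0;0 0 2 0;0 0 3 0;0 0 4 0;0 0 5 0;0 0 5 0;0 0 5 0;0 0 5 0' | grep -E "ee_p|wr"
python3 -m jog '0 0 0.5 0;0 0 1 0;0 0 1.5 0;0 0 2 0;0 0 2 0;0 0 2 0;0 0 2 0;0 0 2 0' | grep -E "ee_p|wr"
```

```text
ee_pos: [0.5601, 0.079, 0.0403]
wrist_force: [-6.0, -0.7, 3.5]
ee_pos: [0.5603, 0.079, 0.0402]
wrist_force: [-16.1, -2.7, 9.4]
```

Drawer met its stop (TCP held at 0.5602, force rose to 16 N). Back off and look at collar and iris.

```bash
python3 -m jog '0 0 -20 0;0 0 -60 0;0 0 -100 0;-40 0 -120 0;-80 0 -120 0;-80 0 -120 0;-80 0 -120 0;-80 0 -120 0' | tail -4
cat >> h.py <<'E'
P0=np.array([.5934,.0821]);A0=.1211
RB=np.array([[np.cos(A0),-np.sin(A0)],[np.sin(A0),np.cos(A0)]])
def box(w): return np.round(RB.T@(np.asarray(w)[:2]-P0),4)
def unbox(x,y,z): return (*(P0+RB@np.array([x,y])),z)
E
python3 - <<'E'
from h import *
c=load("scene"); 
for u,v in[(678,355),(680,362)]: print(box(world(c,u/5+230-.4,v/5+140-.4,.086)))
im=snap("top","x")["color"]; im2=snap("scene","x")["color"]
a=cv2.resize(im[170:235,130:205,::-1],None,fx=8,fy=8,interpolation=cv2.INTER_CUBIC)
b=cv2.resize(im[125:170,180:220,::-1],None,fx=5,fy=5,interpolation=cv2.INTER_CUBIC)
v=np.zeros((520,800,3),np.uint8); v[:,:600]=a; v[:225,600:]=b
b=cv2.resize(im2[215:260,280:320,::-1],None,fx=5,fy=5,interpolation=cv2.INTER_CUBIC); v[260:485,600:]=b
cv2.imwrite("pics/m1.png",v); s=status.get_obs(); print(box(s["ee_pos"]))
E
```

```text
ee_pos: [0.4433, 0.0649, 0.1191]
tcp_rot: [-179.4, 89.9, -172.5]
wrist_force: [0.0, 0.3, -0.0]
opening: -0.0
[-0.0192  0.153 ]
[-0.0151  0.1541]
[-0.151  0.001]
```

View pics/m1.png

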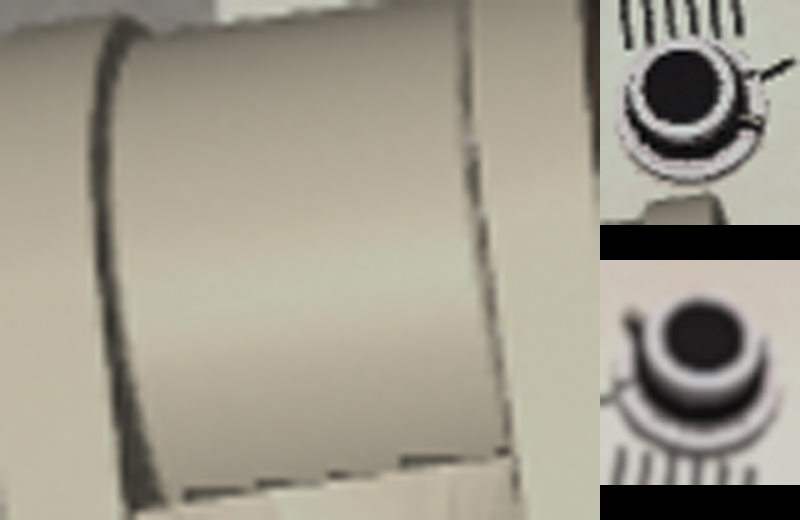

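Montage: the arm hides the collar from the top camera; the iris tab shows at inset (750,123) top and (632,318) scene. I'll take the collar from the earlier top crop and a current scene crop.

Run:
```python
from h import *
a=cv2.imread("pics/t2.png")[335:505,0:130]; a=cv2.resize(a,None,fx=3,fy=3,interpolation=cv2.INTER_CUBIC)
b=load("scene")["color"][185:240,345:385,::-1]; b=cv2.resize(b,None,fx=10,fy=10,interpolation=cv2.INTER_CUBIC)
v=np.zeros((550,800,3),np.uint8); v[:510,:390]=a; v[:550,400:800]=b
cv2.imwrite("pics/m2.png",v)
```

```text
(no output)
```

View pics/m2.png

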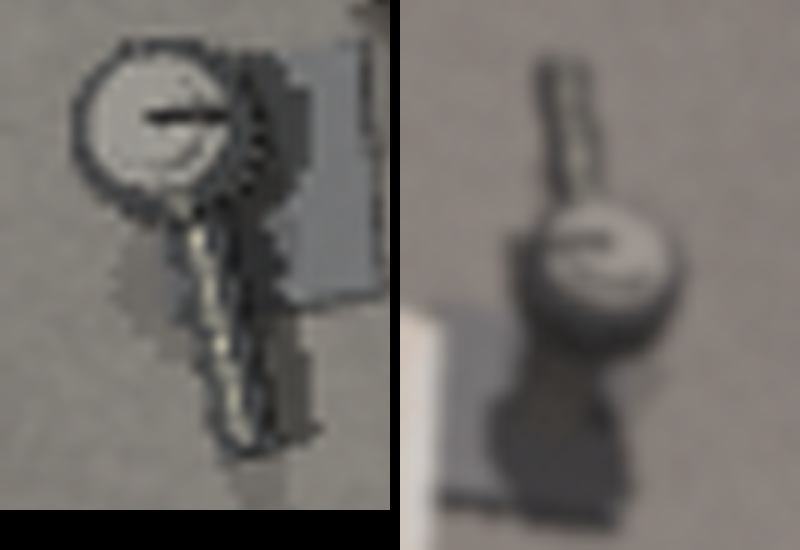

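Run:
```python
from h import *
c=load("top");s=load("scene")
n=lambda u,v:(u/12+130-.4,(335+v/3)/4+100-.4)
m=lambda u,v:((u-400)/10+345-.45,v/10+185-.45)
print("cap",box(world(c,*n(158,120),.086)),box(world(s,*m(612,243),.086)))
print("tip",box(world(c,*n(247,452),.068)),box(world(s,*m(563,60),.068)))
print("linebase",box(world(c,*n(195,215),.068)),box(world(s,*m(583,180),.068)))
# scene check of box corners reprojection and iris cap
for q in [(0,-.115,.075),(.19,.115,.075),(.086,0,.121)]: print(q,pix(s,unbox(*q)).round(1))
for nm,z in (("tab",.102),): print(nm,box(world(c,210-.4,149.6-.4,z)),box(world(s,286.4-.4,226.6-.4,z)))
```

```text
cap [-0.0246  0.1533] [-0.0248  0.1543]
tip [-0.0961  0.1441] [-0.0951  0.1444]
linebase [-0.0427  0.1512] [-0.0566  0.1504]
(0, -0.115, 0.075) [258.2 203.9]
(0.19, 0.115, 0.075) [345.2 288.4]
(0.086, 0, 0.121) [300.3 229.7]
tab [ 0.0676 -0.0318] [ 0.0706 -0.0344]
```

```bash
python3 -m jog '0 40 12 0;0 80 25 0;0 120 38 0;0 160 50 0;0 179 55 0;0 179 55 0;0 179 55 0;0 179 55 0' | grep ee_p
python3 -m jog '25 0 0 0;50 0 0 0;67 0 0 0;67 0 0 0;67 0 0 0;67 0 0 0;67 0 0 0;67 0 0 0' | grep -E "ee_p|force"
python3 - <<'E'
from h import *
s=status.get_obs(); print(box(s["ee_pos"]),s["ee_pos"])
E
```

```text
ee_pos: [0.4768, 0.2482, 0.1204]
ee_pos: [0.4768, 0.2494, 0.0536]
wrist_force: [0.6, -0.7, 0.2]
[-0.0955  0.1801] [0.4768416  0.24936    0.05359734]
```

```bash
python3 -m jog '0 -6 0 0;0 -14 0 0;0 -21.7 0 0;0 -29 2 0;0 -36.8 4.5 0;0 -44 8.5 0;0 -50 13 0;0 -50 13 0' | grep -E "ee_p|force"
python3 -m jog '0 -5.5 5.5 0;0 -11 11.5 0;0 -15 18 0;0 -18 25 0;0 -20 31 0;0 -21 35.5 0;0 -21 35.5 0;0 -21 35.5 0' | grep -E "ee_p|force"
python3 - <<'E'
from h import *
s=status.get_obs(); print(box(s["ee_pos"]))
im=snap("scene","x"); b=im["color"][185:240,330:385,::-1]; cv2.imwrite("pics/c3.png",cv2.resize(b,None,fx=10,fy=10,interpolation=cv2.INTER_CUBIC))
E
```

```text
ee_pos: [0.4961, 0.2007, 0.0532]
wrist_force: [-0.3, 0.6, 1.0]
ee_pos: [0.5336, 0.1848, 0.0534]
wrist_force: [0.0, -0.5, 0.4]
[-0.047   0.1092]
```

View pics/c3.png

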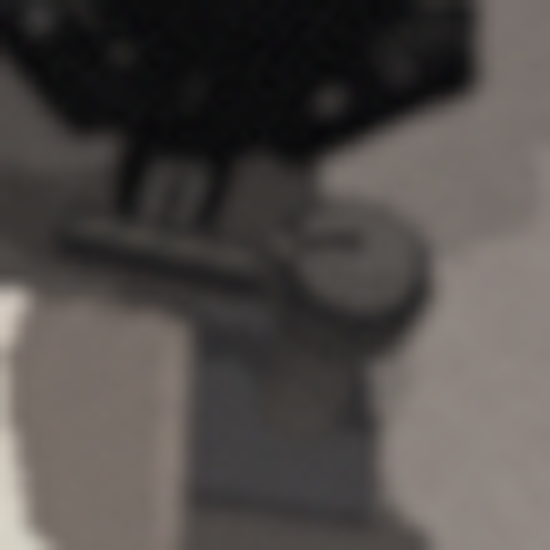

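The tongue now lies nearly across the drawer front (tip at 65,235, collar 360,265), fingers behind it. Last 5 mm.

```bash
python3 -m jog '0 0 1 0;0 0 2 0;0 0 3 0;0 0 3.5 0;0 0 4 0;0 0 4 0;0 0 4 0;0 0 4 0' | grep -E "ee_p|force"
python3 -m jog '0 0 0.5 0;0 0 1 0;0 0 1 0;0 0 1 0;0 0 1 0;0 0 1 0;0 0 1 0;0 0 1 0' | grep -E "ee_p|force"
python3 -c "
from h import *
print(box(status.get_obs()['ee_pos']))"
python3 -m jog '0 0 -10 0;0 0 -30 0;0 0 -60 0;-30 0 -60 0;-60 -20 -60 0;-100 -60 -60 0;-140 -120 -60 0;-140 -170 -60 0' | grep -E "ee_p|force"
python3 - <<'E'
from h import *
im=snap("scene","x"); b=im["color"][185:240,330:385,::-1]; im=snap("top","x")["color"][175:220,130:175,::-1]; f=lambda q,k:cv2.resize(q,None,fx=k,fy=k,interpolation=cv2.INTER_CUBIC)
v=np.zeros((400,800,3),np.uint8); v[:385,:385]=f(b,7); v[:405,395:800]=f(im,9)[:400]
cv2.imwrite("pics/m4.png",v)
E
```

```text
ee_pos: [0.5374, 0.1851, 0.0533]
wrist_force: [-1.4, -0.9, 1.3]
ee_pos: [0.5384, 0.1852, 0.0533]
wrist_force: [-0.7, -0.7, -0.7]
[-0.0421  0.109 ]
ee_pos: [0.4999, 0.0082, 0.1963]
wrist_force: [0.5, 0.6, 0.5]
```

View pics/m4.png

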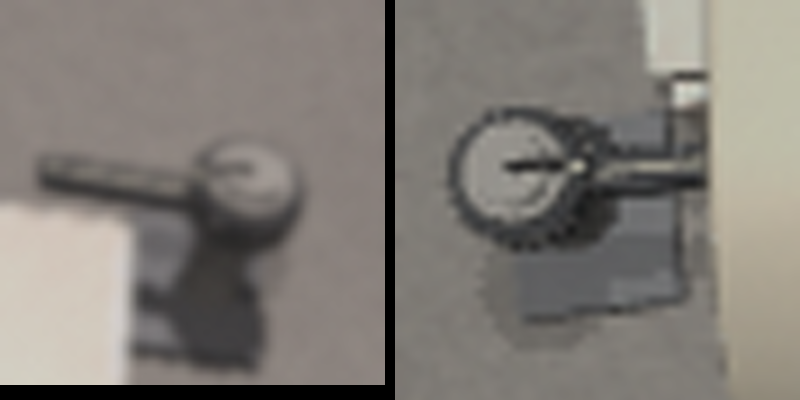

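The tongue lies across the drawer front in both views, mark and tongue nearly parallel. A numerical check of the tongue's slope from lateral brightness profiles:

Run:
```python
from h import *
xc,yc=-.0247,.1538
for n,rs in(("scene",range(30,72,6)),("top",range(28,48,4))):
    g=cv2.cvtColor(load(n)["color"],cv2.COLOR_RGB2GRAY).astype(np.float32)
    print(n,"offset x mm -12..12")
    for r in rs:
        p=np.array([pix(load(n),unbox(xc+o/1000,yc-r/1000,.068)) for o in range(-12,13,2)],np.float32)
        print(r,cv2.remap(g,p[:,0].reshape(1,-1),p[:,1].reshape(1,-1),cv2.INTER_LINEAR).astype(int)[0])
```

```text
scene offset x mm -12..12
30 [133 128 119 111 107 107 106  95  78  60  65  80 102]
36 [133 128 122 114 113 112 105  91  74  65  69  84  98]
42 [131 126 117 110 108 112 107  96  73  65  68  92 111]
48 [132 128 118 111 108 105 100  87  73  58  69  88 112]
54 [131 124 118 112 113 114 105  89  68  64  73  96 115]
60 [130 123 112 104  99 103  97  88  68  62  70  96 119]
66 [131 127 118 110 107 102  93  77  66  58  75  96 116]
top offset x mm -12..12
28 [111 111  70  54  71  84 108 102  67  78  96 111 111]
32 [111 108  59  61  69  67 122 103  70  74 101 112 112]
36 [112  97  51  60  64  83 147  95  75  88 109 113 114]
40 [108  92  66  50  60  99 136  81  73  81  93  97 102]
44 [ 93  88  66  39  60  98 110  92  93  97  98  94  95]
```

Tongue offset is constant along its length (<0.5 mm over 36 mm), so the collar is at about 1.57. Now locate the iris axis numerically and plan the arc.

```bash
cat > iris.py <<'E'
from h import *
IC=np.array([.0863,.0]) 
def plan(thetas,r=.049,gap=.0):
    s=status.get_obs(); R=Ro.from_euler('xyz',s["tcp_rot"],degrees=True).as_matrix()
    tz=np.degrees(np.arctan2(R[1,2],R[0,2]))-np.degrees(A0)
    for th,g in thetas:
        u=np.array([np.cos(th),np.sin(th)]); n=np.array([-u[1],u[0]])
        p=IC+r*u-(.0148+g)*n
        print(round(th,2),p.round(4),"shift",tool(unbox(*p,.0945)),"turn",round(-((np.degrees(th)+90)-tz),1))
E
python3 - <<'E'
from h import *
s=load("scene"); im=s["color"]; g=cv2.cvtColor(im,cv2.COLOR_RGB2GRAY)[218:242,288:314]
for T in(50,70):
    m=(g<T).astype(np.uint8); k,l,st,ce=cv2.connectedComponentsWithStats(m)
    for i in range(1,k):
        if st[i,4]>40: print("scene",T,st[i],ce[i]+[288,218],box(world(s,*(ce[i]+[288,218]),.121)))
c=load("top"); t=cv2.cvtColor(cv2.imread("pics/crop.png"),cv2.COLOR_BGR2GRAY)
for T in(60,80):
    m=(t[120:215,215:315]<T).astype(np.uint8); k,l,st,ce=cv2.connectedComponentsWithStats(m)
    for i in range(1,k):
        if st[i,4]>300: 
            e=ce[i]+[215,120]; print("top",T,st[i],e,box(world(c,e[0]/4+130-.375,e[1]/4+100-.375,.121)))
E
python3 -m jog '0 -20 0 0;0 -50 0 0;0 -80 0 0;0 -90 0 0;0 -90 0 0;0 -90 0 0;0 -90 0 0;0 -90 0 0' | grep ee_p
python3 - <<'E'
from h import *
im=snap("top","x")["color"][125:165,180:225,::-1]; im2=snap("scene","x")["color"][210:250,275:320,::-1]
f=lambda q:cv2.resize(q,None,fx=8.8,fy=12,interpolation=cv2.INTER_CUBIC) if 0 else cv2.resize(q,None,fx=8,fy=8,interpolation=cv2.INTER_CUBIC)
cv2.imwrite("pics/m5.png",np.hstack([f(im),f(im2)]))
E
```

```text
scene 50 [  6   6  14  13 137] [300.2919708  230.05109489] [0.0869 0.0001]
scene 70 [  5   6  15  13 154] [300.29220779 230.04545455] [0.0869 0.0001]
top 60 [  20   21   60   57 2682] [264.54287845 169.13944817] [0.0853 0.0002]
top 60 [ 60  33  40  62 656] [302.94817073 195.12652439] [ 0.065  -0.0224]
top 80 [  19   21   63   58 2819] [264.61404753 169.28307911] [0.0852 0.0002]
top 80 [   6   32   94   63 1165] [280.51330472 197.23862661] [ 0.0653 -0.008 ]
ee_pos: [0.5102, -0.0796, 0.1933]
```

View pics/m5.png

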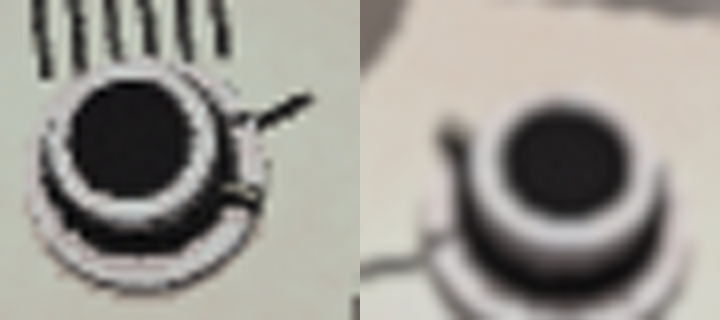

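Top view: barrel cap at (130,138), tab with its white line at about (242,194), index line from (258,125) to (310,97). Scene view shows the tab at (452,135). Tab bearing ≈ -2.04, so iris ≈ 0.56.

```bash
sed -i 's/IC=.*/IC=np.array([.0861,.0001])/' iris.py
python3 - <<'E'
from iris import *
plan([(-2.04,.012)],.062); plan([(-2.04,.010)])
E
```

```text
-2.04 [ 0.0342 -0.0431] shift [ 98.8 107.6 136.4] turn 26.9
-2.04 [ 0.0418 -0.0324] shift [ 98.8 118.3 144. ] turn 26.9
```

```bash
python3 -m jog '0 20 20 9;0 40 50 18;0 70 80 26.9;10 95 110 26.9;20 107.6 136.4 26.9;30 107.6 136.4 26.9;40 107.6 136.4 26.9;40 107.6 136.4 26.9' | grep ee_p
python3 -m jog '20 0 0 0;40 0 0 0;55 0 0 0;58.8 0 0 0;58.8 0 0 0;58.8 0 0 0;58.8 0 0 0;58.8 0 0 0' | grep -E "ee_p|force"
python3 - <<'E'
from iris import *
s=status.get_obs(); print(box(s["ee_pos"]))
plan([(-2.04,.010),(-2.04,.005),(-2.04,0),(-1.9,0),(-1.75,0),(-1.6,0),(-1.45,0),(-1.3,0)])
E
```

```text
ee_pos: [0.6317, 0.0425, 0.1527]
ee_pos: [0.6327, 0.0432, 0.0948]
wrist_force: [0.3, -0.7, -0.2]
[ 0.0343 -0.0434]
-2.04 [ 0.0418 -0.0324] shift [ 0.3 13.2  1.7] turn -0.0
-2.04 [ 0.0463 -0.0347] shift [ 0.3 13.2  6.7] turn -0.0
-2.04 [ 0.0507 -0.0369] shift [ 0.3 13.2 11.7] turn -0.0
-1.9 [ 0.0563 -0.0415] shift [ 0.3 11.6 18.7] turn -8.1
-1.75 [ 0.0628 -0.0455] shift [ 0.3 11.  26.3] turn -16.6
-1.6 [ 0.0699 -0.0484] shift [ 0.3 11.6 34. ] turn -25.2
-1.45 [ 0.0773 -0.0503] shift [ 0.3 13.3 41.4] turn -33.8
-1.3 [ 0.0849 -0.0511] shift [ 0.3 16.1 48.6] turn -42.4
```

```bash
python3 -m jog '0 5 0 0;0 9 1 0;0 13.2 1.7 0;0 13.2 1.7 0;0 13.2 1.7 0;0 13.2 1.7 0;0 13.2 1.7 0;0 13.2 1.7 0' | grep -E "ee_p|force"
python3 -m jog '0 0 5 0;0 0 10 0;0 -0.8 13.5 -4;0 -1.6 17 -8.1;0 -1.9 21 -12.3;0 -2.2 24.6 -16.6;0 -1.9 28.5 -21;0 -1.6 32.3 -25.2' | grep -E "ee_p|force"
python3 - <<'E'
from iris import *
s=status.get_obs(); print(box(s["ee_pos"]),s["wrist_force"])
plan([(-1.6,0),(-1.45,0),(-1.3,0),(-1.25,0),(-1.2,0)])
E
```

```text
ee_pos: [0.6387, 0.0549, 0.0945]
wrist_force: [-0.3, -0.2, -0.2]
ee_pos: [0.6689, 0.0423, 0.0945]
wrist_force: [-0.4, 0.1, 1.2]
[ 0.0701 -0.0486] [-0.37093246  0.09455659  1.17296344]
-1.6 [ 0.0699 -0.0484] shift [-0.   0.2 -0.3] turn 0.1
-1.45 [ 0.0773 -0.0503] shift [-0.  -1.5  7.2] turn -8.5
-1.3 [ 0.0849 -0.0511] shift [-0.  -2.  14.9] turn -17.1
-1.25 [ 0.0875 -0.0511] shift [-0.  -2.  17.4] turn -20.0
-1.2 [ 0.0901 -0.0509] shift [-0.  -1.8 20. ] turn -22.8
```

```bash
python3 -m jog '0 -0.7 3.6 -4.2;0 -1.5 7.2 -8.5;0 -1.8 11 -12.8;0 -2 14.9 -17.1;0 -2 14.9 -17.1;0 -2 14.9 -17.1;0 -2 14.9 -17.1;0 -2 14.9 -17.1' | grep -E "ee_p|force"
python3 - <<'E'
from iris import *
s=status.get_obs(); print(box(s["ee_pos"]))
plan([(-1.3,0),(-1.25,0),(-1.2,0)])
im2=snap("scene","x")["color"][195:255,260:330,::-1]
cv2.imwrite("pics/m6.png",cv2.resize(im2,None,fx=10,fy=10,interpolation=cv2.INTER_CUBIC))
c=load("scene")
for th in(-1.3,-1.2):print(th,[((pix(c,unbox(*(IC+r*np.array([np.cos(th),np.sin(th)])),z))-[260,195]+.45)*10).round(0) for r,z in((.03,.102),(.042,.102),(.055,.075))])
E
```

```text
ee_pos: [0.6835, 0.0418, 0.0946]
wrist_force: [-0.4, 0.8, -0.4]
[ 0.0845 -0.0509]
-1.3 [ 0.0849 -0.0511] shift [ 0.1 -0.2  0.4] turn -0.2
-1.25 [ 0.0875 -0.0511] shift [ 0.1 -0.9  2.8] turn -3.0
-1.2 [ 0.0901 -0.0509] shift [ 0.1 -1.5  5.3] turn -5.9
-1.3 [array([274., 405.]), array([224., 409.]), array([165., 470.])]
-1.2 [array([277., 416.]), array([227., 424.]), array([169., 490.])]
```

View pics/m6.png

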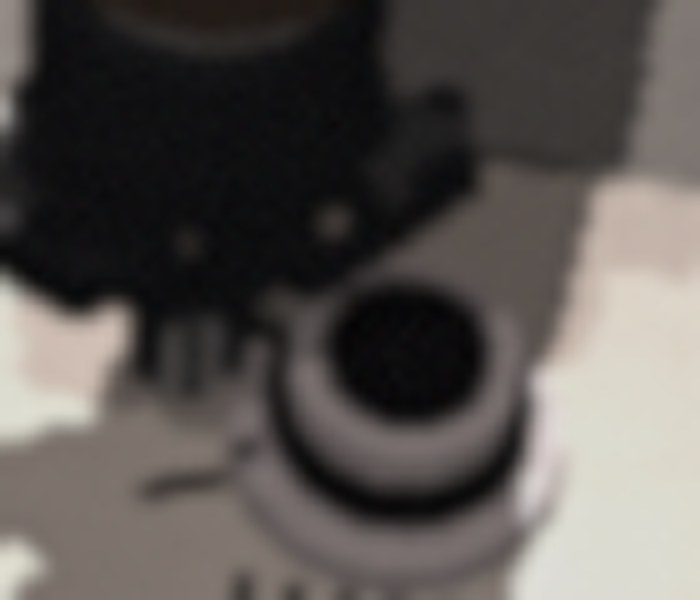

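Fingers stand behind where the tab should be, but shade hides it. Retreat and look from above.

```bash
python3 -m jog '0 -2 -3 0;0 -10 -4 0;0 -20 -4 0;-20 -20 -4 0;-60 -20 -4 0;-60 -60 -60 0;-60 -100 -120 0;-60 -140 -170 0' | grep -E "ee_p|force"
python3 - <<'E'
from iris import *
im=snap("top","x")["color"][125:165,180:225,::-1]; im2=snap("scene","x")["color"][210:250,270:315,::-1]
f=lambda q:cv2.resize(q,None,fx=8.8,fy=8.8,interpolation=cv2.INTER_CUBIC)
cv2.imwrite("pics/m7.png",np.hstack([f(im),f(im2)]))
for n,o,dx in(("top",(180,125),0),("scene",(270,210),396)):
  c=load(n)
  for th in(-1.3,-1.2):print(n,th,[((pix(c,unbox(*(IC+r*np.array([np.cos(th),np.sin(th)])),z))-o+.45)*8.8+[dx,0]).round(0) for r,z in((.031,.102),(.042,.102),(.055,.075))])
E
```

```text
ee_pos: [0.5871, -0.1391, 0.1546]
wrist_force: [1.3, -0.4, 0.0]
top -1.3 [array([248., 132.]), array([282., 119.]), array([330., 132.])]
top -1.2 [array([244., 123.]), array([277., 106.]), array([322., 116.])]
scene -1.3 [array([546., 224.]), array([505., 228.]), array([453., 282.])]
scene -1.2 [array([548., 234.]), array([507., 241.]), array([457., 299.])]
```

View pics/m7.png

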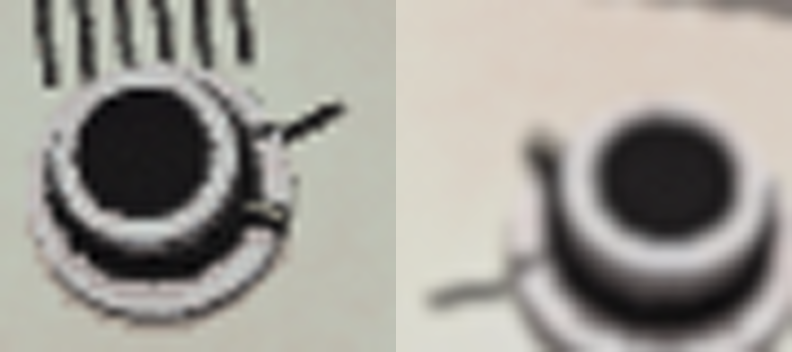

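The tab has not moved (still at (265,213) in the top view): the fingers are thinner at the tip than assumed and passed outside it. Redo with a smaller radius.

Run:
```python
from iris import *
plan([(-2.04,.012)],.062)
```

```text
-2.04 [ 0.0342 -0.0431] shift [ 60.5 154.8 113. ] turn 42.0
```

```bash
python3 -m jog '0 20 15 10.5;0 50 35 21;0 80 60 31.5;0 120 90 42;0 154.8 113 42;0 154.8 113 42;0 154.8 113 42;0 154.8 113 42' | grep ee_p
python3 -m jog '20 0 0 0;40 0 0 0;55 0 0 0;60.5 0 0 0;60.5 0 0 0;60.5 0 0 0;60.5 0 0 0;60.5 0 0 0' | grep -E "ee_p|force"
python3 - <<'E'
from iris import *
plan([(-2.04,.010),(-2.04,0),(-1.9,0),(-1.75,0),(-1.6,0),(-1.45,0),(-1.3,0)],.0435)
E
```

```text
ee_pos: [0.6339, 0.0477, 0.1546]
ee_pos: [0.6341, 0.049, 0.0944]
wrist_force: [0.2, -0.8, 0.5]
-2.04 [ 0.0443 -0.0275] shift [-0.1 12.8  2.5] turn 0.3
-2.04 [ 0.0532 -0.032 ] shift [-0.1 12.7 12.5] turn 0.3
-1.9 [ 0.058  -0.0363] shift [-0.1 11.1 18.7] turn -7.8
-1.75 [ 0.0638 -0.0401] shift [-0.1 10.3 25.5] turn -16.3
-1.6 [ 0.07   -0.0429] shift [-0.1 10.5 32.4] turn -24.9
-1.45 [ 0.0766 -0.0449] shift [-0.1 11.7 39.2] turn -33.5
-1.3 [ 0.0835 -0.0458] shift [-0.1 14.  45.7] turn -42.1
```

```bash
python3 -m jog '0 4 0 0;0 8 1 0;0 11 2 0;0 12.8 2.5 0;0 12.8 2.5 0;0 12.8 2.5 0;0 12.8 2.5 0;0 12.8 2.5 0' | grep -E "ee_p|force"
python3 -m jog '0 0 5 0;0 -0.1 10 0.3;0 -0.9 13 -4;0 -1.7 16.2 -7.8;0 -1.7 16.2 -7.8;0 -1.7 16.2 -7.8;0 -1.7 16.2 -7.8;0 -1.7 16.2 -7.8' | grep -E "ee_p|force"
python3 - <<'E'
from iris import *
f=[]
s=status.get_obs();print(box(s["ee_pos"]),s["torque"])
c=snap("scene","x"); g=cv2.cvtColor(c["color"],cv2.COLOR_RGB2GRAY)
cv2.imwrite("pics/m8.png",cv2.resize(c["color"][210:250,270:315,::-1],None,fx=8.8,fy=8.8,interpolation=cv2.INTER_CUBIC))
plan([(-1.9,0),(-1.75,0),(-1.6,0),(-1.45,0),(-1.3,0)],.0435)
E
```

```text
ee_pos: [0.6405, 0.06, 0.094]
wrist_force: [-0.6, -0.5, 1.3]
ee_pos: [0.6552, 0.0531, 0.094]
wrist_force: [-0.1, -0.3, -0.8]
[ 0.0579 -0.0363] [ 0.02407644 -0.00994193  0.07408377]
-1.9 [ 0.058  -0.0363] shift [-0.5  0.   0.2] turn 0.0
-1.75 [ 0.0638 -0.0401] shift [-0.5 -1.7  6.8] turn -8.6
-1.6 [ 0.07   -0.0429] shift [-0.5 -2.4 13.7] turn -17.2
-1.45 [ 0.0766 -0.0449] shift [-0.5 -2.1 20.5] turn -25.8
-1.3 [ 0.0835 -0.0458] shift [-0.5 -0.7 27.3] turn -34.3
```

```bash
cat >> iris.py <<'E'
def prof(n,rs=(.034,.036,.038,.040,.042),th=np.arange(-2.4,-.89,.1)):
    c=load(n); g=cv2.cvtColor(c["color"],cv2.COLOR_RGB2GRAY).astype(np.float32)
    print(n,(th*10).round().astype(int))
    for r in rs:
        p=np.array([pix(c,unbox(*(IC+r*np.array([np.cos(t),np.sin(t)])),.102)) for t in th],np.float32)
        print(r,cv2.remap(g,p[:,0].reshape(1,-1),p[:,1].reshape(1,-1),cv2.INTER_LINEAR).astype(int)[0])
E
python3 -c "
from iris import *
prof('top')"
python3 -m jog '0 -0.8 3.4 -4.3;0 -1.7 6.8 -8.6;0 -2.1 10.2 -12.9;0 -2.4 13.7 -17.2;0 -2.4 13.7 -17.2;0 -2.4 13.7 -17.2;0 -2.4 13.7 -17.2;0 -2.4 13.7 -17.2' | grep -E "ee_p|force"
python3 -c "
from iris import *
print(box(status.get_obs()['ee_pos']),status.get_obs()['torque']);prof('scene');snap('scene','x');prof('scene');snap('top','x');prof('top')"
```

```text
top [-24 -23 -22 -21 -20 -19 -18 -17 -16 -15 -14 -13 -12 -11 -10  -9]
0.034 [ 56  95  40  43  98 110 146 155 163 170 112  95 183 175 182 180]
0.036 [128 157  80  47 129 168 187 184 185 185 107  89 187 185 179 186]
0.038 [180 165 119  61 105 185 186 184 182 179 146 112 189 166 164 191]
0.04 [189 169 154  53  94 185 183 186 175 140 113 162 191 180 186 191]
0.042 [182 162 107  41  90 173 161 186 185 153  66 186 191 192 193 192]
ee_pos: [0.6681, 0.0479, 0.0941]
wrist_force: [-0.6, 0.1, -0.1]
[ 0.07  -0.043] [0.03839214 0.02245306 0.02786314]
scene [-24 -23 -22 -21 -20 -19 -18 -17 -16 -15 -14 -13 -12 -11 -10  -9]
0.034 [91 75 63 64 59 48 31 50 84 97 96 93 87 79 72 75]
0.036 [ 70  50  43  52  55  49  37  62  98 108 107 105 102  88  81  92]
0.038 [ 43  27  28  49  55  54  48  73 106 112 110 108 107  90  78  98]
0.04 [ 23  22  38  54  56  61  62  87 111 113 111 108 106  90  72  99]
0.042 [ 14  27  49  57  55  70  83 100 113 114 112 110 108  93  75  94]
scene [-24 -23 -22 -21 -20 -19 -18 -17 -16 -15 -14 -13 -12 -11 -10  -9]
0.034 [78 84 81 68 45 35 48 56 51 35 50 80 88 78 70 76]
0.036 [ 75  79  69  49  30  31  51  61  56  39  59  94 103  89  80  92]
0.038 [ 69  72  53  29  21  37  53  59  57  44  68 100 108  91  78  98]
0.04 [ 61  56  34  24  34  47  55  56  56  53  80 103 107  90  72  99]
0.042 [ 43  36  20  28  47  55  56  53  60  71  95 108 109  94  76  94]
top [-24 -23 -22 -21 -20 -19 -18 -17 -16 -15 -14 -13 -12 -11 -10  -9]
0.034 [166 166 165 164 163 163 162 162 162 161 161 162 162 163 164 165]
0.036 [166 165 164 164 162 162 161 161 161 160 160 161 162 162 163 164]
0.038 [166 164 163 162 161 162 160 159 160 159 159 160 160 161 162 163]
0.04 [165 163 163 162 160 160 159 158 158 158 158 159 159 160 161 162]
0.042 [165 163 162 160 159 158 157 157 157 156 156 157 159 159 160 161]
```

```bash
python3 -m jog '0 -1 -3 0;0 -10 -4 0;0 -20 -4 0;-20 -20 -4 0;-60 -20 -4 0;-60 -60 -60 0;-60 -100 -120 0;-60 -140 -170 0' | grep -E "ee_p|force"
python3 -c "
from iris import *
snap('top','x');prof('top');snap('scene','x');prof('scene');plan([(-1.6,.010)],.062)"
```

```text
ee_pos: [0.523, -0.0969, 0.154]
wrist_force: [0.0, -0.7, 0.6]
top [-24 -23 -22 -21 -20 -19 -18 -17 -16 -15 -14 -13 -12 -11 -10  -9]
0.034 [ 91  86 129 115 110 114  62  22  95 124 112  96 183 188 184 182]
0.036 [155 162 174 177 171 167  84  19  90 138 108  90 188 186 180 187]
0.038 [182 188 190 190 190 182  96  16  84 150 147 112 190 167 164 191]
0.04 [189 187 190 186 182 186 107  23  87 125 114 162 192 181 185 192]
0.042 [183 170 166 159 150 178 113  74 118 149  67 186 192 193 192 193]
scene [-24 -23 -22 -21 -20 -19 -18 -17 -16 -15 -14 -13 -12 -11 -10  -9]
0.034 [205 204 205 198 188 185 180 146 102  57  50  97 135 132 112 116]
0.036 [204 203 204 201 200 203 195 160 112  64  65 124 169 162 136 155]
0.038 [204 204 205 204 205 206 200 167 120  78  91 142 184 170 143 179]
0.04 [205 205 205 204 205 206 204 178 134 105 127 158 180 162 131 187]
0.042 [205 205 205 205 205 206 206 191 162 145 166 180 180 158 125 169]
-1.6 [ 0.0595 -0.0611] shift [ 60.  114.7 149.6] turn -0.2
```

The tab moved as modelled (now about -1.6). Resume from here to just short of the mark.

```bash
python3 -m jog '0 30 40 0;0 60 80 0;0 90 115 0;0 114.7 149.6 0;0 114.7 149.6 0;20 114.7 149.6 0;40 114.7 149.6 0;40 114.7 149.6 0' | grep ee_p
python3 -m jog '10 0 0 0;18 0 0 0;19.8 0 0 0;19.8 0 0 0;19.8 0 0 0;19.8 0 0 0;19.8 0 0 0;19.8 0 0 0' | grep -E "ee_p|force"
python3 -c "
from iris import *
print(box(status.get_obs()['ee_pos']))
plan([(-1.6,.007),(-1.6,0),(-1.5,0),(-1.4,0),(-1.3,0),(-1.22,0)],.0435)"
```

```text
ee_pos: [0.6618, 0.0318, 0.1125]
ee_pos: [0.6629, 0.0327, 0.0942]
wrist_force: [0.1, 0.5, -0.5]
[ 0.063  -0.0574]
-1.6 [ 0.063  -0.0427] shift [-0.3 14.7 -0.4] turn 0.1
-1.6 [ 0.07   -0.0429] shift [-0.3 14.7  6.6] turn 0.1
-1.5 [ 0.0744 -0.0443] shift [-0.3 13.4 11. ] turn -5.7
-1.4 [ 0.0789 -0.0453] shift [-0.3 12.6 15.5] turn -11.4
-1.3 [ 0.0835 -0.0458] shift [-0.3 12.2 20.1] turn -17.1
-1.22 [ 0.0871 -0.0458] shift [-0.3 12.3 23.8] turn -21.7
```

```bash
python3 -m jog '0 5 -0.4 0;0 10 -0.4 0;0 14.7 -0.4 0;0 14.7 -0.4 0;0 14.7 3 0;0 14.7 6.6 0;0 14 9 -3;0 13.4 11 -5.7' | grep -E "ee_p|force"
python3 -m jog '0 -0.4 2.2 -2.8;0 -0.8 4.5 -5.7;0 -1 6.8 -8.5;0 -1.2 9.1 -11.4;0 -1.2 11 -13.7;0 -1.1 12.8 -16;0 -1.1 12.8 -16;0 -1.1 12.8 -16' | grep -E "ee_p|force"
python3 -c "
from iris import *
print(box(status.get_obs()['ee_pos']))
plan([(-1.22,0),(-1.2,0)],.0435)"
```

```text
ee_pos: [0.6727, 0.047, 0.0941]
wrist_force: [-1.5, -0.3, 1.0]
ee_pos: [0.6854, 0.0483, 0.0941]
wrist_force: [-1.0, -1.1, -0.0]
[ 0.0873 -0.0447]
-1.22 [ 0.0871 -0.0458] shift [-0.4 -1.  -0.5] turn -0.1
-1.2 [ 0.0881 -0.0458] shift [-0.4 -1.3  0.4] turn -1.2
```

```bash
python3 -m jog '0 -1 -3 0;0 -10 -4 0;0 -20 -4 0;-20 -20 -4 0;-60 -20 -4 0;-60 -60 -60 0;-60 -100 -120 0;-60 -140 -170 0' | grep -E "ee_p|force"
python3 - <<'E'
from iris import *
im=snap("top","x")["color"][130:160,190:225,::-1]; im2=snap("scene","x")["color"][215:250,270:305,::-1]
f=lambda q,k:cv2.resize(q,None,fx=k,fy=k,interpolation=cv2.INTER_CUBIC)
a=f(im,11);b=f(im2,11);v=np.zeros((400,800,3),np.uint8);v[:330,:385]=a;v[:385,400:785]=b
cv2.imwrite("pics/m9.png",v)
for n,o,dx in(("top",(190,130),0),("scene",(270,215),400)):
  c=load(n)
  for th in(-1.3,-1.2,-1.1):print(n,th,[((pix(c,unbox(*(IC+r*np.array([np.cos(th),np.sin(th)])),z))-o+.45)*11+[dx,0]).round(0) for r,z in((.031,.102),(.042,.102),(.040,.087),(.055,.075))])
  prof(n,th=np.arange(-1.7,-.79,.1))
E
```

```text
ee_pos: [0.6041, -0.1398, 0.1544]
wrist_force: [0.5, -0.0, -0.2]
top -1.3 [array([200., 110.]), array([243.,  93.]), array([241., 116.]), array([302., 109.])]
top -1.2 [array([195.,  99.]), array([236.,  78.]), array([234., 102.]), array([293.,  90.])]
top -1.1 [array([188.,  88.]), array([227.,  64.]), array([226.,  89.]), array([282.,  72.])]
top [-17 -16 -15 -14 -13 -12 -11 -10  -9  -8]
0.034 [156 164 140  57  38 128 115 186 185 186]
0.036 [184 186 170  84  38 148 133 179 187 187]
0.038 [184 182 162 120  49 116 142 164 192 190]
0.04 [187 175 136  87  66 137 144 185 191 180]
0.042 [187 185 153  49 148 184 169 192 192 151]
scene -1.3 [array([587., 225.]), array([536., 230.]), array([542., 264.]), array([472., 297.])]
scene -1.2 [array([590., 238.]), array([539., 247.]), array([546., 280.]), array([476., 319.])]
scene -1.1 [array([594., 250.]), array([545., 263.]), array([551., 296.]), array([482., 341.])]
scene [-17 -16 -15 -14 -13 -12 -11 -10  -9  -8]
0.034 [191 191 193 182 142 100  55  49  73  82]
0.036 [210 211 211 199 157 112  53  57 108 129]
0.038 [214 214 215 204 163 115  51  64 137 173]
0.04 [213 214 215 207 169 121  69  69 156 198]
0.042 [213 214 216 211 185 153 108  93 144 195]
```

View pics/m9.png

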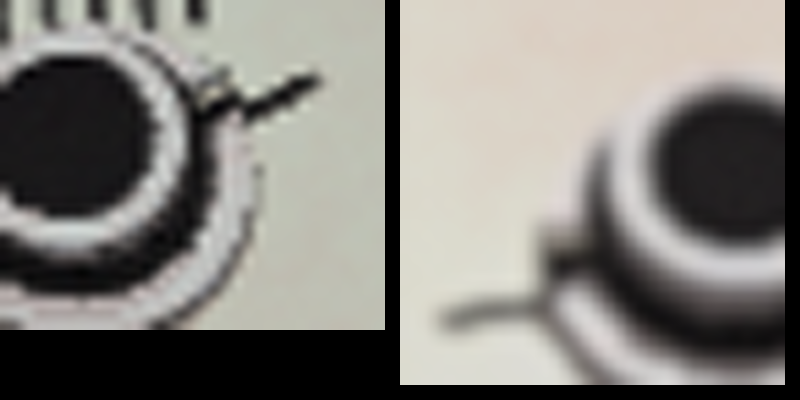

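The tab's white line sits at (212,90) top and (565,243) scene, on the predicted -1.20 rad line in both, and the index line matches too. One finer numeric check, plus lens/bystander check.

Run:
```python
from iris import *
print((np.arange(-1.44,-.95,.04)*100).round())
for n in("top","scene"): prof(n,(.034,.037,.040),np.arange(-1.44,-.95,.04))
c=load("top"); print("index line on box top, r .046-.06, z=.075")
g=cv2.cvtColor(c["color"],cv2.COLOR_RGB2GRAY).astype(np.float32); th=np.arange(-1.4,-.99,.05)
for r in(.047,.052,.057):
    p=np.array([pix(c,unbox(*(IC+r*np.array([np.cos(t),np.sin(t)])),.075)) for t in th],np.float32)
    print(r,cv2.remap(g,p[:,0].reshape(1,-1),p[:,1].reshape(1,-1),cv2.INTER_LINEAR).astype(int)[0])
print(status.get_obs()["time"])
```

```text
[-144. -140. -136. -132. -128. -124. -120. -116. -112. -108. -104. -100.
  -96.]
top [-14 -14 -14 -13 -13 -12 -12 -12 -11 -11 -10 -10 -10]
0.034 [ 99  57  26  29  57 104 128 109 107 136 166 186 185]
0.037 [137 106  53  19  67 128 129 111 126 158 175 172 177]
0.04 [ 98  87  55  60  80 119 137 115 122 162 189 185 188]
scene [-14 -14 -14 -13 -13 -12 -12 -12 -11 -11 -10 -10 -10]
0.034 [188 182 167 151 134 118 100  83  64  46  44  49  59]
0.037 [211 203 188 171 153 135 114  90  64  47  45  60  88]
0.04 [212 207 193 176 160 142 121 101  75  62  52  69  99]
index line on box top, r .046-.06, z=.075
0.047 [191 191 168  95  38 121 186 193 191]
0.052 [192 191 182  91  40 121 187 191 192]
0.057 [190 191 190 134  54 113 188 190 190]
67.8
```

White line peaks at about -1.215 rad and the index line at about -1.205 rad: aligned. Hand in.

```bash
python3 -c "
from h import *
c=camera('top');print([l[2] for l in lenses(c) if l[2][0]<.8]);s=status.get_obs();print(s['ee_pos'],s['wrist_force']);bot.job_done()"
```

```text
[]
[ 0.60402399 -0.14104743  0.15474167] [ 0.8691522  -0.21431333  0.62444154]
the job is handed in; nothing more can be done
```

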